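# Roll-test two spare conveyor rollers and refit the true one

### The job

One of the two spare conveyor rollers lying on the hinged test plate is bent. Raise the plate by its knob (about 8 degrees is enough) so that the true roller rolls right across to the far edge while the bent one at most rocks and stays behind, then lay the plate back down flat. Lower the true roller into the empty middle place of the roller track, letting go only when both axle ends have settled in their slots, put the bent one into the red scrap bin, and leave the other things on the bench where they are.

Things in the scene. Friction and masses are not known exactly. Their poses are not given: they have to be found in the camera images.
- roller_a_center (a point): middle, on its axis, of one of the two spare conveyor rollers: steel tube, diameter 30, length 150, black end caps, axle ends of diameter 8 standing out 15 (180 over all), 0.2 kg. y runs along the roller. It starts on the near (-x) half of the test plate, axis about along the plate's y, point 15 above the plate. One roller is true, the other bent in the middle by about 5; one full turn is 94 of travel
- roller_b_center (a point): middle, on its axis, of one of the two spare conveyor rollers: steel tube, diameter 30, length 150, black end caps, axle ends of diameter 8 standing out 15 (180 over all), 0.2 kg. y runs along the roller. It starts on the near (-x) half of the test plate, axis about along the plate's y, point 15 above the plate. One roller is true, the other bent in the middle by about 5; one full turn is 94 of travel
- roller_a: the roller of the point of that name, same origin and axes. With the plate raised 0.12 to 0.15 rad a true roller rolls down it (about 1 s) until it lies against the buffers at the plate's far edge, and stays there when the plate is laid down; a bent one cannot get over its bend: it rocks a little at most and stays about where it was
- roller_b: the roller of the point of that name, same origin and axes. With the plate raised 0.12 to 0.15 rad a true roller rolls down it (about 1 s) until it lies against the buffers at the plate's far edge, and stays there when the plate is laid down; a bent one cannot get over its bend: it rocks a little at most and stays about where it was
- plate_top (a point): centre of the top face of the dark grey aluminium test plate, 56 above the bench when flat; face 220 (x) by 410 (y), 8 thick; x points to the hinged far edge. Two lanes side by side, at y = -100 and 100, one roller in each. Black rubber buffers (diameter 12, 20 high) stand at x = -100 and 100, 58 either side of each lane's middle; a roller against the far ones has its middle at x = 79
- tilt_plate (a joint): angle (rad) of the plate about its hinge: 0 flat, grows as the near edge is lifted, stops at 0.16. The plate weighs 1.6 kg (about 10 N at the knob, rollers included); let go, it sinks back by itself
- plate_knob (a point): middle of the black lifting knob in front of the plate's near edge: upright cylinder, diameter 26, 36 high (18 either way from this point), free on all sides but for a bracket 18 wide below it; 80 above the bench when the plate is flat. It leans with the plate. Fingers that close along the plate's y let it turn between them as it rises
- plate_hinge (a point): point on the plate's hinge axis, which runs along its y; 260 from the knob in x and 30 below it when flat
- track_seat (a point): where the middle of a roller's axis lies when it sits in the empty middle place of the roller track, 80 above the bench; y along the fitted roller, x along the track. Each side rail has an open-topped slot there: V mouth 27 wide at the rail's top (10 above this point), narrowing to 10 wide, bottom 4 below this point, where an axle end rests
- track: the roller track, fixed, beside the scrap bin (either may be the nearer to the plate); origin on the bench under its middle, axes as track_seat. 370 long (x), two aluminium rails 4 thick with inner faces 160 apart (5 end play each way for the roller), four rollers like the spares at x = -150, -75, 75, 150; open below the empty place
- scrap_bin_in (a point): centre of the inner floor of the red plastic scrap bin, 4 above the bench; bin 150 (x) by 210 (y) by 75 high, walls 3, front (-x) wall only 38 high; fixed; open at the top
- screwdriver: screwdriver, 200 long, lying on the bench; a bystander, leave it; origin at its underside
- wrench: open-ended wrench, 170 long, lying on the bench; a bystander, leave it; origin at its underside
- tape_roll: roll of yellow tape, outer diameter 90, 24 high, lying flat; a bystander, leave it; origin at its underside
- marker: marker pen, 135 long, lying on the bench; a bystander, leave it; origin at its underside
- caliper: digital caliper, 225 long, lying on the bench; a bystander, leave it; origin at its underside
- cleaner_bottle: white bottle with blue cap, diameter 64, 170 high; a bystander, leave it; origin at its underside
- grease_jar: grey jar with black lid, diameter 70, 60 high; a bystander, leave it; origin at its underside

How it is judged:
On the way:
1. with the plate raised, a roller has rolled across it to the far edge (its middle more than 60 mm beyond the plate's, and more than 80 mm from where it started, still lying on the plate) (value of joint tilt_plate above 0.04 rad and ((distance of roller_a_center from where it was at the start of the episode above 0.08 m and x of roller_a_center in the frame of plate_top between 0.06 and 0.11 m and y of roller_a_center in the frame of plate_top between -0.205 and 0.205 m and z of roller_a_center in the frame of plate_top between 0.01 and 0.02 m) or (distance of roller_b_center from where it was at the start of the episode above 0.08 m and x of roller_b_center in the frame of plate_top between 0.06 and 0.11 m and y of roller_b_center in the frame of plate_top between -0.205 and 0.205 m and z of roller_b_center in the frame of plate_top between 0.01 and 0.02 m))), for 0.1 s.
At the end, for the whole second after the job is handed in: the true roller sits in both slots of the track's empty middle place (middle within 8 mm of the seat along it, 2.5 mm across, 2.2 mm in height, parallel within 0.06 rad; a bent one would lie 5 mm off), the other lies in the red scrap bin, both released and at rest, the plate flat (below 0.02 rad) (((y of roller_a_center in the frame of track_seat between -0.008 and 0.008 m and x of roller_a_center in the frame of track_seat between -0.0025 and 0.0025 m and z of roller_a_center in the frame of track_seat between -0.0022 and 0.0022 m and angle between the y axis of roller_a and the y axis of track, either way round below 0.06 rad and x of roller_b_center in the frame of scrap_bin_in between -0.07 and 0.07 m and y of roller_b_center in the frame of scrap_bin_in between -0.1 and 0.1 m and z of roller_b_center in the frame of scrap_bin_in between 0 and 0.05 m) or (y of roller_b_center in the frame of track_seat between -0.008 and 0.008 m and x of roller_b_center in the frame of track_seat between -0.0025 and 0.0025 m and z of roller_b_center in the frame of track_seat between -0.0022 and 0.0022 m and angle between the y axis of roller_b and the y axis of track, either way round below 0.06 rad and x of roller_a_center in the frame of scrap_bin_in between -0.07 and 0.07 m and y of roller_a_center in the frame of scrap_bin_in between -0.1 and 0.1 m and z of roller_a_center in the frame of scrap_bin_in between 0 and 0.05 m)) and linear speed of each of roller_a, roller_b below 0.02 m/s and value of joint tilt_plate below 0.02 rad); the robot touches nothing.
It fails at once if a roller was dropped into the track (falling faster than 0.4 m/s with no finger on it) ((horizontal distance between roller_a_center and track_seat below 0.04 m and linear speed of roller_a above 0.4 m/s and contact force between roller_a and the fingers below 0.1 N) or (horizontal distance between roller_b_center and track_seat below 0.04 m and linear speed of roller_b above 0.4 m/s and contact force between roller_b and the fingers below 0.1 N)).
It fails at once if something else on the bench was disturbed (moved more than 30 mm) (distance of any of screwdriver, wrench, tape_roll, marker, caliper, cleaner_bottle, grease_jar from where it was at the start of the episode above 0.03 m).
It also fails if it takes over 64 s, if anything falls off the work surface, if the arm or the gripper's body presses on something with over 40 N, if the wrist force passes 120 N, or if a joint passes its speed limit or range.

### The arm

A 6-joint arm with a two-finger parallel gripper is mounted at the origin on the work surface. World frame = base frame: x ahead of the robot, y to its left, z up, the work surface at z = 0. Lengths are in m, angles in rad, forces in N, time in s.
With the tool pointing down it reaches from about 0.4 to 0.825 m from the base axis. Payload 7 kg.
Tool frame: the origin (TCP) lies at the very end of the fingers, on their centre line; the grasp point (between the pads) lies 19 mm behind it; z points along the fingers, y is the direction in which the jaws open and shut (so a half turn about z gives the same grasp; the last joint's range is limited). The gripper opens to 85 mm and grips with 20 to 120 N. Pads are 22 mm wide; open, the fingers measure 114 mm over their backs; the gripper's body (76 mm by 85 mm) begins 54 mm behind the grasp point. The pads swing forward as they close: fully open they stand 13 mm farther back than shut.
Start: joints at [-0.891, 0.359, 0.012, 0, -1.224, -0.288], TCP at [0.258, -0.624, 0.231] pointing down, gripper open.
Joint ranges: [-3.07, 3.07], [-1.43, 2.12], [-1.02, 1.25], [-3.03, 1.67], [-3.05, -0], [-3.03, 3.03]. Speed limits (rad/s): [2.39, 2.39, 3.01, 3.14, 3.14, 3.14].

### API

Orientations are given as a unit quaternion [w, x, y, z].
In Python, from plant import r, vision gives the robot as it stands.
- The arm moves only by the tool play_rows, never from a script. Its argument "increments" is a list of rows, each an object with "fingers": the opening, from -1 (shut) to 1 (fully open), so that 0 is half open; "offset": the shift along the tool's x, y, z in cm, a list of three; "spin": the turn about the tool's z in rad. In form: [{"fingers": fingers, "offset": [tx, ty, tz], "spin": spin}, ...]. A call has exactly 8 rows; each row is the pose to reach, as a shift and turn from the pose commanded when the call began, along the tool's axes at that moment; what a row does not reach only later rows make up. A row lasts 1/12 s, in which the tool goes at most 41.7 mm and 7.16 degrees, less where a joint would pass 70% of its speed; a pose out of reach is approached as far as the arm can. A call with a gripper value outside its range is refused whole. The fingers move at their own pace and stop on an object; the grip force is fixed at half the most. Time passes only in rows, so rows that repeat a pose let the fingers close, or fill a call up. It gives the time, the measured TCP pose, the force and the opening at its end, in the units of the state.
- r.get_state(): the state, without advancing time (a new reading comes with each control period).
- vision.read_camera(name): name is "scene" or "top" or "wrist"; returns the picture (384x512x3 uint8, red, green, blue); there is no depth.
- vision.camera_info(name): a dict with "intrinsics" (3x3 intrinsics, pixels), "k1" (the pictures are not rectified: a ray, as slopes to the right and down, at radius r is drawn at 1 + k1 r^2 times it, then the intrinsics apply), "rvec" (rotation vector, rad) and "tvec" (3), from world to camera coordinates, as OpenCV has them. Camera axes: x right, y down, z forward; pixel columns grow to the right and rows downward; lengths in m; the calibration is good to about 2 mm. A picture is of the moment at which its call begins: read the wrist's pose just before it. camera_info takes no time and is no camera call; for the wrist camera it gives the pose at the moment of the call.
- r.hand_in(): hands the job in, once; it reports no verdict.
The state is a dict: "time": time; "joint_positions": joint angles; "qvel": joint speeds; "joint_torque": joint torques, N m; "eef_pos": TCP position; "ee_rot": TCP orientation; "ft_force": force on the tool from outside, world axes, zero at the start; "wrist_torque": the same for the moment, N m; "opening": finger opening in m.
Only numpy, scipy, OpenCV 4.12 (cv2) and the standard library are available. Lean on these libraries where they do the work, as an engineer would, in place of code of your own. Each camera call takes 0.05 s, during which the arm holds its last target.

## Working session

There is one attempt and no reset: what is moved stays moved. The work goes in short steps, Python scripts to look and compute and a tool call to move; the robot and the scene stay as the last step left them, time stands still between calls to the robot, and variables do not carry over. Pictures are saved under pics/ and viewed, and the job is handed in when it is done.

Besides the shell and the picture viewer there is one more tool, called after "Call:" as name([rows], argument=value, ...), one row to a line, values as JSON. play_rows: Moves the arm, as the interface text tells. Its arguments: {"type":"object","properties":{"increments":{"type":"array"}},"required":["increments"]}

```bash
ls; mkdir -p pics
cat > h.py <<'E'
import numpy as np, cv2
from plant import r, vision
def snap(n,f):
    im=vision.read_camera(n); cv2.imwrite('pics/'+f,im[:,:,::-1]); return im
def rays(n,uv,info=None):
    I=info or vision.camera_info(n); K=np.array(I['intrinsics']);k1=I['k1']
    uv=np.atleast_2d(np.array(uv,float))
    d=np.c_[(uv[:,0]-K[0,2])/K[0,0],(uv[:,1]-K[1,2])/K[1,1]]
    p=d.copy()
    for _ in range(50): p=d/(1+k1*(p**2).sum(1,keepdims=True))
    R=cv2.Rodrigues(np.array(I['rvec'],float))[0];t=np.array(I['tvec'],float).ravel()
    return -R.T@t,(R.T@np.c_[p,np.ones(len(p))].T).T
def onz(n,uv,z,info=None):
    c,d=rays(n,uv,info); z=np.broadcast_to(z,len(d))
    return c+d*((z-c[2])/d[:,2])[:,None]
def proj(n,P,info=None):
    I=info or vision.camera_info(n);K=np.array(I['intrinsics'])
    R=cv2.Rodrigues(np.array(I['rvec'],float))[0];t=np.array(I['tvec'],float).ravel()
    q=(R@np.atleast_2d(P).T).T+t;s=q[:,:2]/q[:,2:];s=s*(1+I['k1']*(s**2).sum(1,keepdims=True))
    return np.c_[s[:,0]*K[0,0]+K[0,2],s[:,1]*K[1,1]+K[1,2]]
E
python3 - <<'E'
from h import *
print(r.get_state())
for n in ['scene','top','wrist']:
    snap(n,n+'0.png'); I=vision.camera_info(n); print(n,I, rays(n,[[256,192]]))
E
```

```text
pics
{'time': 0.0, 'joint_positions': array([-8.90899394e-01,  3.59362859e-01,  1.10806675e-02, -3.26614166e-04,
       -1.22409464e+00, -2.88121636e-01]), 'qvel': array([ 0.0010111 , -0.00210801, -0.00075853,  0.00013312,  0.00035954,
        0.00082415]), 'joint_torque': array([ 1.36936887e-03, -5.83323598e+01,  2.93422902e+01,  6.93662882e+00,
       -5.98428989e-03,  9.16252930e-06]), 'eef_pos': array([ 0.25754179, -0.62343161,  0.23039295]), 'ee_rot': array([-2.31819062e-04, -1.94582671e-01,  9.80885791e-01,  7.70928979e-04]), 'ft_force': array([-0.41155013, -0.36368957, -0.64769203]), 'wrist_torque': array([-0.08084364,  0.03059222, -0.03982953]), 'opening': 0.0853835427386439}
scene {'intrinsics': array([[357.24750172,   0.        , 253.88192488],
       [  0.        , 357.24750172, 196.68132162],
       [  0.        ,   0.        ,   1.        ]]), 'k1': -0.07406108219237677, 'rvec': array([ 2.33003328,  0.63672222, -0.24485982]), 'tvec': array([-0.42822601, -0.14422732,  1.44917071])} (array([ 0.9181895 , -0.71728048,  0.97299102]), array([[-0.34147006,  0.59318797, -0.72920032]]))
top {'intrinsics': array([[397.27338418,   0.        , 256.32307599],
       [  0.        , 397.27338418, 193.09457519],
       [  0.        ,   0.        ,   1.        ]]), 'k1': -0.0926518528386465, 'rvec': array([ 2.12623745, -2.16276677,  0.1774533 ]), 'tvec': array([-0.01105106,  0.53521143,  1.68449315])} (array([ 0.26719795, -0.00182353,  1.74719561]), array([[ 0.15783146, -0.00985637, -0.98742105]]))
wrist {'intrinsics': array([[266.36749792,   0.        , 255.899608  ],
       [  0.        , 266.36749792, 192.67281404],
       [  0.        ,   0.        ,   1.        ]]), 'k1': 0.005666145023723388, 'rvec': array([-1.64314236, -2.45616626, -0.3700476 ]), 'tvec': array([ 0.67440615, -0.03819052,  0.37977972])} (array([ 0.18865241, -0.65258423,  0.37290601]), array([[ 0.26798099,  0.11325542, -0.95674757]]))
```

View pics/top0.png

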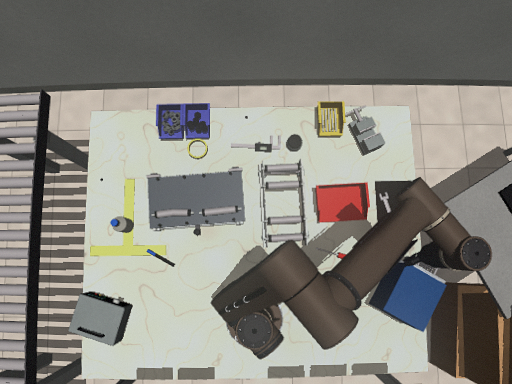

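View pics/scene0.png

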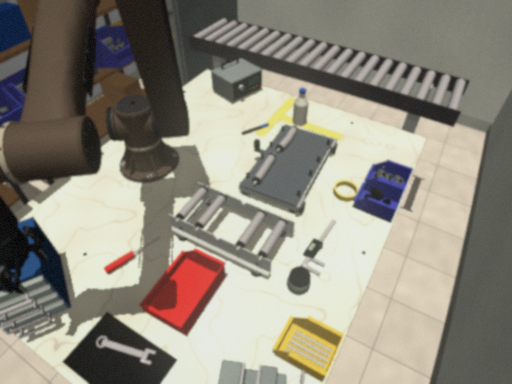

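View pics/wrist0.png

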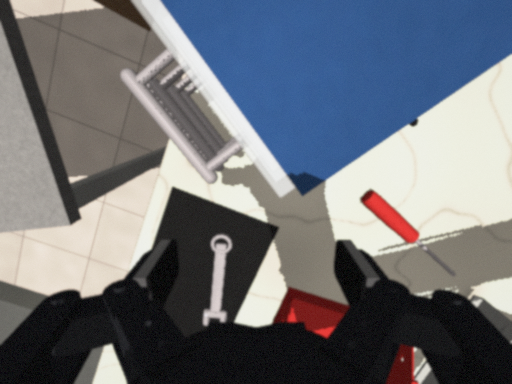

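Run:
```python
import cv2
im=cv2.imread('pics/top0.png')
cv2.imwrite('pics/c1.png',cv2.resize(im[160:250,135:255],None,fx=6.5,fy=6.5,interpolation=cv2.INTER_CUBIC))
cv2.imwrite('pics/c2.png',cv2.resize(im[150:255,250:385],None,fx=5.5,fy=5.5,interpolation=cv2.INTER_CUBIC))
im=cv2.imread('pics/scene0.png')
cv2.imwrite('pics/c3.png',cv2.resize(im[120:280,165:345],None,fx=3.7,fy=3.7,interpolation=cv2.INTER_CUBIC))
```

```text
(no output)
```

View pics/c1.png

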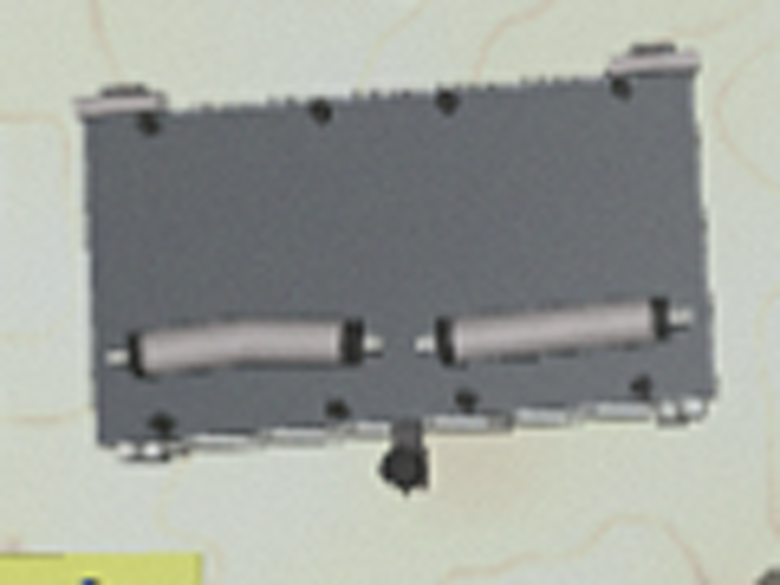

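View pics/c2.png

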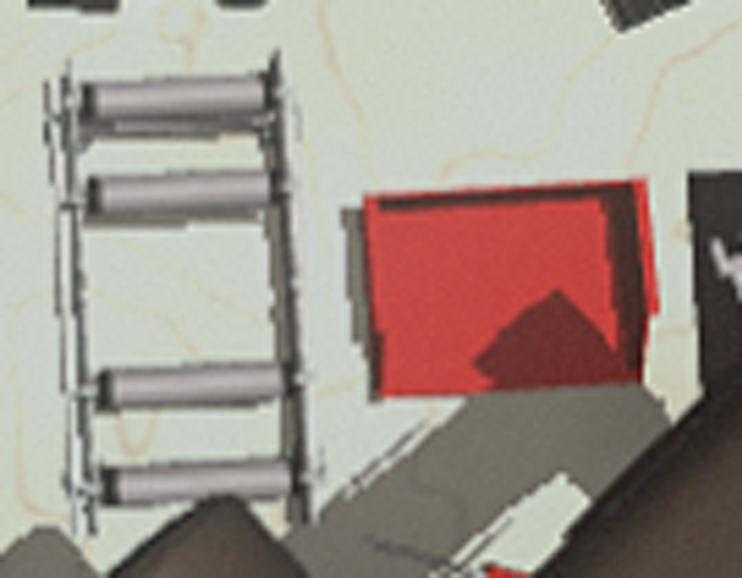

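View pics/c3.png

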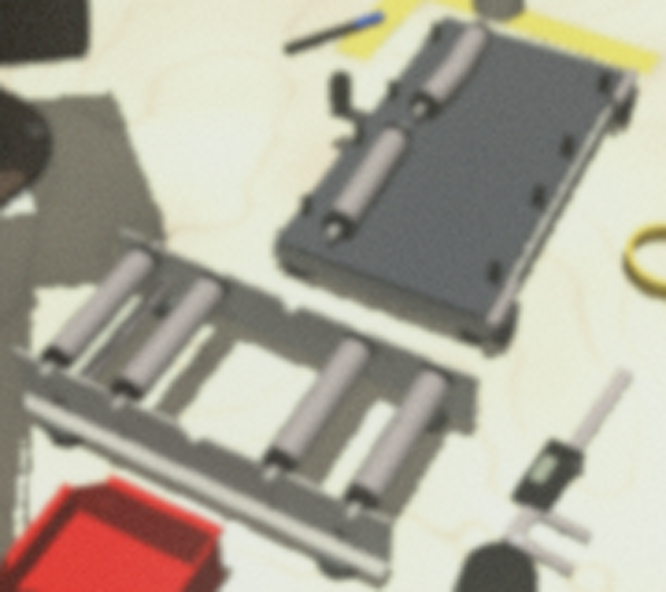

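```bash
cat >> h.py <<'E'
def rigid(L,W):
    L=np.array(L,float)[:,:2];W=np.array(W,float)[:,:2];lm=L.mean(0);wm=W.mean(0)
    H=(L-lm).T@(W-wm);U,S,V=np.linalg.svd(H);R=V.T@np.diag([1,np.linalg.det(V.T@U.T)])@U.T
    t=wm-R@lm; res=(L@R.T+t)-W
    return np.arctan2(R[1,0],R[0,0]),t,res
def crop(uv,s,o): return (np.array(uv,float)+.5)/s-.5+np.array(o)
E
python3 - <<'E'
from h import *
f=lambda uv:crop(uv,6.5,(135,160))
b=f([(162,424),(337,410),(466,400),(641,386),(149,122),(320,110),(447,101),(620,87)])
L=[(x,y) for x in(-.1,.1) for y in (.158,.042,-.042,-.158)]
for z in (.066,.076):
    W=onz('top',b,z);a,t,res=rigid(L,W);print('plate',z,a,t,np.round(res*1e3,1).tolist())
print('knob',onz('top',f([(404,465)]),.098))
print('knob pred from plate', t+np.array([[np.cos(a),-np.sin(a)],[np.sin(a),np.cos(a)]])@[-.13,0])
for nm,pts in dict(left=[(134,357),(240,342),(354,342)],right=[(443,342),(552,325),(661,318)]).items(): print(nm,onz('top',f(pts),.071))
g=lambda uv:crop(uv,5.5,(250,150))
W=onz('top',g([(183,97),(184,193),(193,386),(200,480)]),.08);print(W)
print('ends',onz('top',g([(90,102),(268,92),(97,195),(273,188),(105,387),(285,380),(110,484),(292,475)]),.08))
print(rigid([(.15,0),(.075,0),(-.075,0),(-.15,0)],W))
print('bin',onz('top',g([(368,195),(645,182),(658,312),(640,380),(378,395)]),[.075,.075,.075,.038,.038]))
E
```

```text
plate 0.066 0.06217450028891048 [0.51159982 0.24319945] [[0.4, 0.9], [0.1, 0.0], [0.0, 0.6], [-0.1, -0.9], [-1.2, 0.7], [-0.1, -0.7], [0.5, 0.1], [0.2, -0.7]]
plate 0.076 0.06217450028891048 [0.51014609 0.24174201] [[-0.2, 1.8], [-0.5, 0.2], [-0.5, 0.3], [-0.6, -1.8], [-0.6, 1.6], [0.5, -0.4], [1.1, -0.2], [0.9, -1.6]]
knob [[0.37059183 0.23037317 0.098     ]]
knob pred from plate [0.38039727 0.23366453]
left [[0.44527385 0.4118845  0.071     ]
 [0.45411859 0.34212501 0.071     ]
 [0.4529907  0.26722855 0.071     ]]
right [[0.45209187 0.20894326 0.071     ]
 [0.46212655 0.13767378 0.071     ]
 [0.46557344 0.06644015 0.071     ]]
[[ 0.63960939 -0.13580243  0.08      ]
 [ 0.56341489 -0.13440231  0.08      ]
 [ 0.41332106 -0.13712574  0.08      ]
 [ 0.34151975 -0.14048176  0.08      ]]
ends [[ 0.63672788 -0.06301668  0.08      ]
 [ 0.64262711 -0.20253477  0.08      ]
 [ 0.56292364 -0.06685079  0.08      ]
 [ 0.56625929 -0.20375973  0.08      ]
 [ 0.41373969 -0.06972066  0.08      ]
 [ 0.41665154 -0.20789511  0.08      ]
 [ 0.33974827 -0.07189827  0.08      ]
 [ 0.34396616 -0.21081389  0.08      ]]
(np.float64(0.01618849939152474), array([ 0.48946627, -0.13695306]), array([[-0.00016277,  0.00127754],
       [ 0.00104156, -0.00133667],
       [ 0.00115504, -0.0010414 ],
       [-0.00203382,  0.00110053]]))
bin [[ 0.56044925 -0.27851143  0.075     ]
 [ 0.56743759 -0.49812426  0.075     ]
 [ 0.46450983 -0.50213624  0.075     ]
 [ 0.41496892 -0.49547962  0.038     ]
 [ 0.40723279 -0.28606672  0.038     ]]
```

```bash
cat >> h.py <<'E'
from scipy.spatial.transform import Rotation as Ro
def axes():
    s=r.get_state();w,x,y,z=s['ee_rot'];R=Ro.from_quat([x,y,z,w]).as_matrix();return s,s['eef_pos'],R
def plan(*wps):
    """wps: (x,y,z,yaw of tool y in rad) -> offset cm, spin"""
    s,p,R=axes();yaw=np.arctan2(R[1,1],R[0,1])
    print('t %.2f pos %s yaw %.4f open %.4f F %s'%(s['time'],np.round(p,4),yaw,s['opening'],np.round(s['ft_force'],1)), 'tilt', np.round(R[:2,2],4))
    for x,y,z,a in wps:
        o=R.T@(np.array([x,y,z])-p)*100; sp=-(a-yaw); sp=(sp+np.pi)%(2*np.pi)-np.pi
        print(np.round(o,2).tolist(),'spin',round(sp,3),'dist',round(float(np.linalg.norm(o))*10))
E
python3 -c "
from h import *
plan((.45,-.33,.27,1.63),(.45,-.14,.27,1.63))"
```

```text
t 0.15 pos [ 0.2576 -0.6236  0.2306] yaw 1.9625 open 0.0852 F [ 0.4 -0.1  0.4] tilt [-0.0006  0.0011]
[-28.99, 19.79, -3.92] spin 0.333 dist 353
[-36.24, 37.35, -3.9] spin 0.333 dist 522
```

Call:
play_rows([
  {"fingers": 1, "offset": [-3.6, 2.5, -0.5], "spin": 0.04},
  {"fingers": 1, "offset": [-7.2, 5, -1], "spin": 0.08},
  {"fingers": 1, "offset": [-10.8, 7.5, -1.5], "spin": 0.12},
  {"fingers": 1, "offset": [-14.5, 10, -2], "spin": 0.16},
  {"fingers": 1, "offset": [-18.1, 12.4, -2.5], "spin": 0.2},
  {"fingers": 1, "offset": [-21.7, 14.9, -3], "spin": 0.25},
  {"fingers": 1, "offset": [-25.4, 17.3, -3.5], "spin": 0.29},
  {"fingers": 1, "offset": [-29, 19.8, -3.9], "spin": 0.333},
])

```text
time: 0.82
eef_pos: [0.4399, -0.3449, 0.2687]
ee_rot: [0.0, -0.028, 1.0, -0.0]
ft_force: [1.0, -0.2, 0.1]
opening: 0.0853
```

```bash
python3 -c "
from h import *
plan((.53,-.14,.27,1.63))"
```

```text
t 0.82 pos [ 0.4399 -0.3449  0.2687] yaw 1.6276 open 0.0853 F [ 1.  -0.2  0.1] tilt [ 0.0003 -0.0001]
[-10.15, 19.95, -0.13] spin -0.002 dist 224
```

Call:
play_rows([
  {"fingers": 1, "offset": [-1.8, 3.7, 0], "spin": 0},
  {"fingers": 1, "offset": [-3.6, 7.4, 0], "spin": 0},
  {"fingers": 1, "offset": [-5.4, 11.1, 0], "spin": 0},
  {"fingers": 1, "offset": [-7.2, 14.8, 0], "spin": 0},
  {"fingers": 1, "offset": [-9.1, 18.5, 0], "spin": 0},
  {"fingers": 1, "offset": [-9.1, 18.5, 0], "spin": 0},
  {"fingers": 1, "offset": [-9.1, 18.5, 0], "spin": 0},
  {"fingers": 1, "offset": [-9.1, 18.5, 0], "spin": 0},
])

```text
time: 1.48
eef_pos: [0.5191, -0.1564, 0.2681]
ee_rot: [-0.0, -0.03, 1.0, 0.0]
ft_force: [0.0, -0.4, -0.2]
opening: 0.0857
```

```bash
python3 -c "
from h import *
import json
I=vision.camera_info('wrist');snap('wrist','w1.png')
import pickle;pickle.dump(I,open('w1.pkl','wb'))
print(proj('wrist',[[.489,-.137,.08],[.563,-.137,.08],[.415,-.137,.08],[.34,-.139,.08]],I))
im=cv2.imread('pics/w1.png');cv2.imwrite('pics/w1b.png',cv2.resize(im,None,fx=1.55,fy=1.55,interpolation=cv2.INTER_CUBIC))
plan((.53,-.14,.27,1.63))"
```

```text
[[273.11490579 149.84704131]
 [268.67733226 206.08694208]
 [278.19093022  85.62440194]
 [282.29049048  10.21886205]]
t 1.53 pos [ 0.5188 -0.1571  0.2682] yaw 1.6295 open 0.0856 F [-0.3  0.1 -0.5] tilt [-0.0006 -0.    ]
[-1.21, 1.64, -0.18] spin -0.001 dist 21
```

View pics/w1b.png

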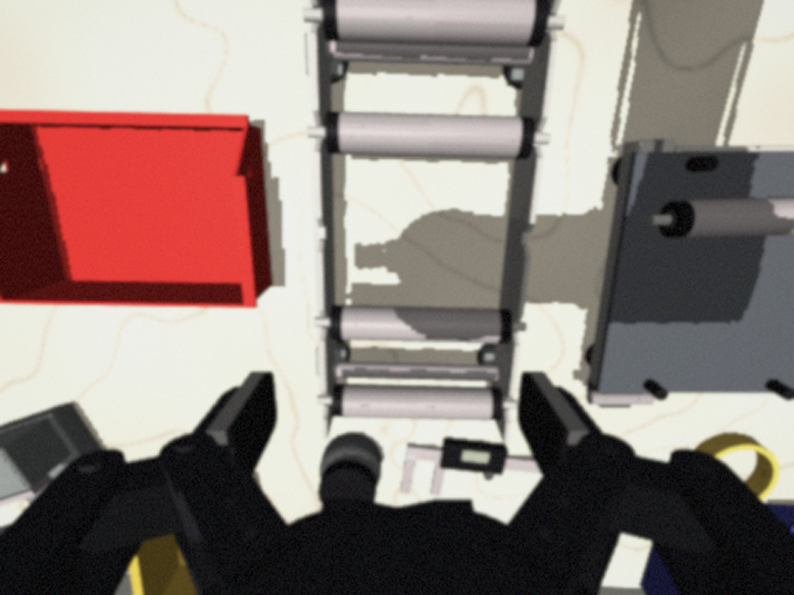

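```bash
python3 -c "
from h import *
import pickle;I=pickle.load(open('w1.pkl','rb'))
f=lambda uv:crop(uv,1.55,(0,0))
e=onz('wrist',f([(313,132),(549,139),(317,322),(524,326),(307,15),(560,22)]),.08,I)
print(e); print('len',np.linalg.norm(e[1]-e[0]),np.linalg.norm(e[3]-e[2]),np.linalg.norm(e[5]-e[4]))
print('seat',e[:4].mean(0), 'yaw',np.arctan2(-(e[0]-e[1])[0],(e[0]-e[1])[1]),np.arctan2(-(e[2]-e[3])[0],(e[2]-e[3])[1]),'xaxis',(e[2]+e[3]-e[0]-e[1])/2)
"
```

```text
[[ 0.41964357 -0.22505773  0.08      ]
 [ 0.41395762 -0.04895242  0.08      ]
 [ 0.57014    -0.22160158  0.08      ]
 [ 0.56320141 -0.04513301  0.08      ]
 [ 0.34482548 -0.22914759  0.08      ]
 [ 0.33852476 -0.0542016   0.08      ]]
len 0.17619707507249738 0.17660492481324838 0.17505942373882682
seat [ 0.49173565 -0.13518619  0.08      ] yaw -3.1093166605987985 -3.102293771098224 xaxis [0.14987011 0.00363778 0.        ]
```

```bash
python3 -c "
import cv2
im=cv2.imread('pics/w1.png');cv2.imwrite('pics/w1c.png',cv2.resize(im[60:280,190:370],None,fx=4,fy=2.7,interpolation=cv2.INTER_CUBIC)) if 0 else cv2.imwrite('pics/w1c.png',cv2.resize(im[70:225,190:365],None,fx=3.8,fy=3.8,interpolation=cv2.INTER_CUBIC))
"
```

```text
(no output)
```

View pics/w1c.png

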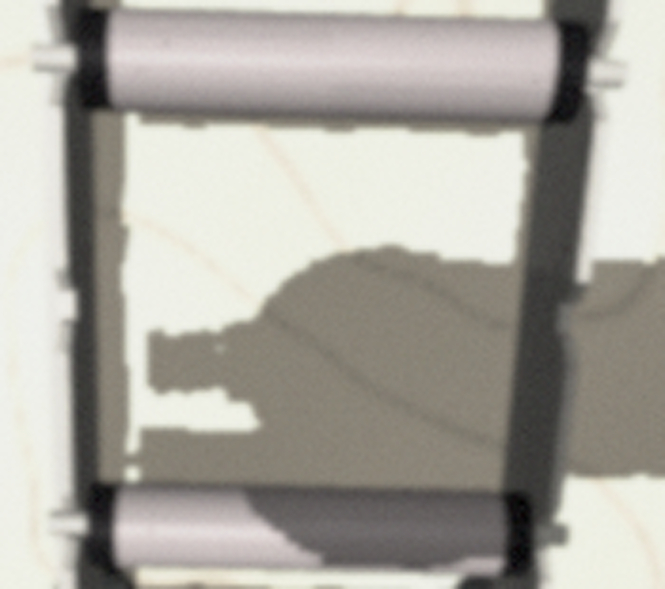

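```bash
python3 -c "
from h import *
plan((.47,.06,.25,1.633),(.40,.225,.2,1.633))"
```

```text
t 1.53 pos [ 0.5188 -0.1571  0.2682] yaw 1.6295 open 0.0856 F [-0.3  0.1 -0.5] tilt [-0.0006 -0.    ]
[3.6, 21.96, 1.82] spin -0.004 dist 223
[9.62, 38.84, 6.82] spin -0.004 dist 406
```

Call:
play_rows([
  {"fingers": 1, "offset": [0.6, 3.6, 0], "spin": 0},
  {"fingers": 1, "offset": [1.2, 7.2, 0], "spin": 0},
  {"fingers": 1, "offset": [1.8, 10.8, 0.5], "spin": 0},
  {"fingers": 1, "offset": [2.4, 14.6, 0.8], "spin": 0},
  {"fingers": 1, "offset": [3, 18.3, 1.2], "spin": 0},
  {"fingers": 1, "offset": [3.6, 22, 1.8], "spin": 0},
  {"fingers": 1, "offset": [4.6, 25, 2.8], "spin": -0.004},
  {"fingers": 1, "offset": [5.8, 28, 3.8], "spin": -0.004},
])

```text
time: 2.2
eef_pos: [0.4447, 0.1196, 0.2303]
ee_rot: [0.0, -0.03, 1.0, 0.0]
ft_force: [0.7, -0.2, -0.9]
opening: 0.0849
```

```bash
python3 -c "
from h import *
plan((.40,.225,.2,1.633))"
```

```text
t 2.20 pos [0.4447 0.1196 0.2303] yaw 1.6316 open 0.0849 F [ 0.7 -0.2 -0.9] tilt [0.0009 0.0005]
[3.83, 10.79, 3.04] spin -0.001 dist 118
```

Call:
play_rows([
  {"fingers": 1, "offset": [1.2, 3.4, 1], "spin": 0},
  {"fingers": 1, "offset": [2.4, 6.6, 2], "spin": 0},
  {"fingers": 1, "offset": [3.6, 10, 3], "spin": 0},
  {"fingers": 1, "offset": [3.8, 10.8, 3], "spin": 0},
  {"fingers": 1, "offset": [3.8, 10.8, 3], "spin": 0},
  {"fingers": 1, "offset": [3.8, 10.8, 3], "spin": 0},
  {"fingers": 1, "offset": [3.8, 10.8, 3], "spin": 0},
  {"fingers": 1, "offset": [3.8, 10.8, 3], "spin": 0},
])

```text
time: 2.87
eef_pos: [0.4008, 0.2236, 0.2007]
ee_rot: [0.0, -0.03, 1.0, 0.0]
ft_force: [0.6, 0.4, 0.4]
opening: 0.0856
```

```bash
python3 -c "
from h import *
I=vision.camera_info('wrist');snap('wrist','w2.png')
import pickle;pickle.dump(I,open('w2.pkl','wb'))
print(proj('wrist',[[.371,.230,.098],[.371,.23,.08]],I)*1.55)
im=cv2.imread('pics/w2.png');cv2.imwrite('pics/w2b.png',cv2.resize(im,None,fx=1.55,fy=1.55,interpolation=cv2.INTER_CUBIC))
plan((.371,.23,.15,1.633))"
```

```text
[[410.54989743 251.06917416]
 [409.61541924 245.91938203]]
t 2.92 pos [0.4007 0.2236 0.2006] yaw 1.6315 open 0.0854 F [0.2 0.8 0.5] tilt [0.0002 0.0003]
[2.93, 0.81, 5.06] spin -0.002 dist 59
```

View pics/w2b.png

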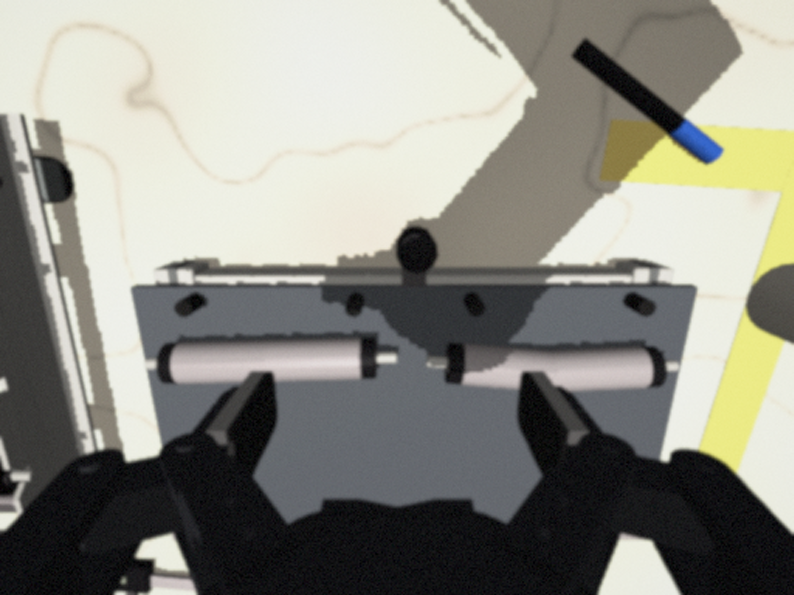

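```bash
python3 -c "
from h import *
import pickle;I=pickle.load(open('w2.pkl','rb'))
f=lambda uv:crop(uv,1.55,(0,0))
print(onz('wrist',f([(417,251)]),.098,I))
e=onz('wrist',f([(150,364),(397,357),(431,361),(678,366)]),.071,I);print(e)
k=onz('wrist',f([(417,251)]),.098,I)[0]
plan((k[0],k[1],.15,1.633),(k[0],k[1],.066,1.633))"
```

```text
[[0.37056808 0.23367889 0.098     ]]
[[0.46938776 0.04909071 0.071     ]
 [0.45321408 0.22674669 0.071     ]
 [0.45488356 0.25145283 0.071     ]
 [0.44793719 0.43015866 0.071     ]]
t 2.92 pos [0.4007 0.2236 0.2006] yaw 1.6315 open 0.0854 F [0.2 0.8 0.5] tilt [0.0002 0.0003]
[2.95, 1.18, 5.06] spin -0.002 dist 60
[2.96, 1.18, 13.46] spin -0.002 dist 138
```

Call:
play_rows([
  {"fingers": 1, "offset": [1, 0.4, 1.5], "spin": 0},
  {"fingers": 1, "offset": [2, 0.8, 3.5], "spin": 0},
  {"fingers": 1, "offset": [2.95, 1.2, 5.5], "spin": 0},
  {"fingers": 1, "offset": [2.95, 1.2, 7.5], "spin": 0},
  {"fingers": 1, "offset": [2.95, 1.2, 9.5], "spin": 0},
  {"fingers": 1, "offset": [2.95, 1.2, 11.5], "spin": 0},
  {"fingers": 1, "offset": [2.95, 1.2, 13], "spin": 0},
  {"fingers": 1, "offset": [2.95, 1.2, 13.4], "spin": 0},
])

```text
time: 3.58
eef_pos: [0.3695, 0.2331, 0.0645]
ee_rot: [-0.001, -0.031, 1.0, -0.001]
ft_force: [-1.0, -0.1, -0.5]
opening: 0.0856
```

Call:
play_rows([
  {"fingers": 0.3, "offset": [0, 0, 0], "spin": 0},
  {"fingers": -0.2, "offset": [0, 0, 0], "spin": 0},
  {"fingers": -0.5, "offset": [0, 0, 0], "spin": 0},
  {"fingers": -0.8, "offset": [0, 0, 0], "spin": 0},
  {"fingers": -1, "offset": [0, 0, 0], "spin": 0},
  {"fingers": -1, "offset": [0, 0, 0], "spin": 0},
  {"fingers": -1, "offset": [0, 0, 0], "spin": 0},
  {"fingers": -1, "offset": [0, 0, 0], "spin": 0},
])

```text
time: 4.25
eef_pos: [0.3703, 0.2339, 0.0674]
ee_rot: [0.0, -0.032, 0.999, -0.001]
ft_force: [1.7, -7.4, 8.6]
opening: 0.0242
```

```bash
python3 -c "
from h import *
plan((.37,.234,.066,1.633))
im=snap('scene','s2.png');cv2.imwrite('pics/s2b.png',cv2.resize(im[100:250,200:360,::-1],None,fx=4,fy=4,interpolation=cv2.INTER_CUBIC))"
```

```text
t 4.25 pos [0.3703 0.2339 0.0674] yaw 1.6341 open 0.0242 F [ 1.7 -7.4  8.6] tilt [ 0.0006 -0.0013]
[0.03, 0.02, 0.14] spin 0.001 dist 1
```

View pics/s2b.png

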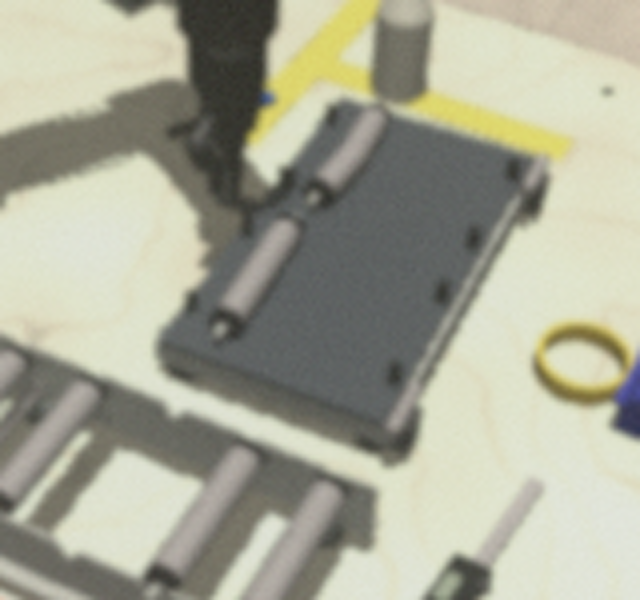

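Call:
play_rows([
  {"fingers": -1, "offset": [-0.05, 0, -0.5], "spin": 0},
  {"fingers": -1, "offset": [-0.12, 0, -1], "spin": 0},
  {"fingers": -1, "offset": [-0.22, 0, -1.5], "spin": 0},
  {"fingers": -1, "offset": [-0.32, 0, -2], "spin": 0},
  {"fingers": -1, "offset": [-0.42, 0, -2.5], "spin": 0},
  {"fingers": -1, "offset": [-0.53, 0, -3], "spin": 0},
  {"fingers": -1, "offset": [-0.63, 0, -3.4], "spin": 0},
  {"fingers": -1, "offset": [-0.68, 0, -3.6], "spin": 0},
])

```text
time: 4.97
eef_pos: [0.3765, 0.2342, 0.1018]
ee_rot: [-0.0, -0.031, 1.0, -0.001]
ft_force: [8.7, -0.8, -15.0]
opening: 0.0242
```

Call:
play_rows([
  {"fingers": -1, "offset": [0, 0, 0], "spin": 0},
  {"fingers": -1, "offset": [0, 0, 0], "spin": 0},
  {"fingers": -1, "offset": [0, 0, 0], "spin": 0},
  {"fingers": -1, "offset": [0, 0, 0], "spin": 0},
  {"fingers": -1, "offset": [0, 0, 0], "spin": 0},
  {"fingers": -1, "offset": [0, 0, 0], "spin": 0},
  {"fingers": -1, "offset": [0, 0, 0], "spin": 0},
  {"fingers": -1, "offset": [0, 0, 0], "spin": 0},
])

```text
time: 5.63
eef_pos: [0.3765, 0.2342, 0.1017]
ee_rot: [-0.0, -0.031, 1.0, -0.001]
ft_force: [8.3, -1.3, -12.6]
opening: 0.0245
```

Call:
play_rows([
  {"fingers": -1, "offset": [0, 0, 0], "spin": 0},
  {"fingers": -1, "offset": [0, 0, 0], "spin": 0},
  {"fingers": -1, "offset": [0, 0, 0], "spin": 0},
  {"fingers": -1, "offset": [0, 0, 0], "spin": 0},
  {"fingers": -1, "offset": [0, 0, 0], "spin": 0},
  {"fingers": -1, "offset": [0, 0, 0], "spin": 0},
  {"fingers": -1, "offset": [0, 0, 0], "spin": 0},
  {"fingers": -1, "offset": [0, 0, 0], "spin": 0},
])

```text
time: 6.3
eef_pos: [0.3765, 0.2342, 0.1016]
ee_rot: [-0.0, -0.031, 1.0, -0.001]
ft_force: [8.5, -2.1, -12.0]
opening: 0.024
```

```bash
python3 -c "
from h import *
plan((.37,.234,.066,1.633))
im=snap('scene','s3.png');cv2.imwrite('pics/s3b.png',cv2.resize(im[100:250,200:360,::-1],None,fx=4,fy=4,interpolation=cv2.INTER_CUBIC))"
```

```text
t 6.30 pos [0.3765 0.2342 0.1016] yaw 1.6330 open 0.0240 F [  8.5  -2.1 -12. ] tilt [-0.0007 -0.0017]
[0.65, 0.03, 3.57] spin 0.0 dist 36
```

View pics/s3b.png

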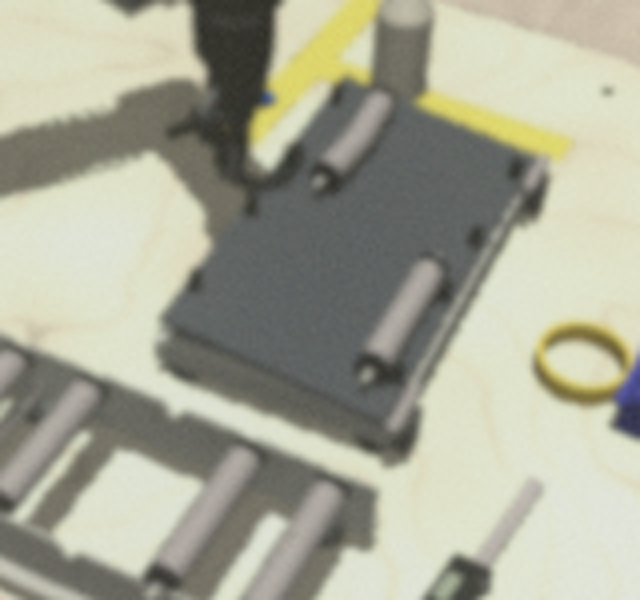

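The near-bench-side right roller rolled across to the far buffers, so it is the true one; the left, visibly kinked one stayed. Lowering the plate.

Call:
play_rows([
  {"fingers": -1, "offset": [0.1, 0, 0.5], "spin": 0},
  {"fingers": -1, "offset": [0.2, 0, 1], "spin": 0},
  {"fingers": -1, "offset": [0.3, 0, 1.5], "spin": 0},
  {"fingers": -1, "offset": [0.4, 0, 2], "spin": 0},
  {"fingers": -1, "offset": [0.48, 0, 2.5], "spin": 0},
  {"fingers": -1, "offset": [0.56, 0, 3], "spin": 0},
  {"fingers": -1, "offset": [0.62, 0, 3.3], "spin": 0},
  {"fingers": -1, "offset": [0.65, 0, 3.5], "spin": 0},
])

```text
time: 7.02
eef_pos: [0.3694, 0.2338, 0.0682]
ee_rot: [-0.001, -0.032, 0.999, -0.001]
ft_force: [-22.7, -12.2, 53.3]
opening: 0.0239
```

Call:
play_rows([
  {"fingers": -1, "offset": [0, 0, 0], "spin": 0},
  {"fingers": -0.7, "offset": [0, 0, 0], "spin": 0},
  {"fingers": -0.4, "offset": [0, 0, 0], "spin": 0},
  {"fingers": 0, "offset": [0, 0, 0], "spin": 0},
  {"fingers": 0.5, "offset": [0, 0, 0], "spin": 0},
  {"fingers": 1, "offset": [0, 0, 0], "spin": 0},
  {"fingers": 1, "offset": [0, 0, 0], "spin": 0},
  {"fingers": 1, "offset": [0, 0, -1], "spin": 0},
])

```text
time: 7.68
eef_pos: [0.3698, 0.2345, 0.0762]
ee_rot: [-0.001, -0.031, 1.0, -0.001]
ft_force: [-1.0, 0.5, -0.6]
opening: 0.0837
```

```bash
python3 -c "
from h import *
plan((.37,.234,.2,1.633))
im=snap('scene','s4.png');cv2.imwrite('pics/s4b.png',cv2.resize(im[100:250,200:360,::-1],None,fx=4,fy=4,interpolation=cv2.INTER_CUBIC))
im=snap('top','t4.png');cv2.imwrite('pics/t4b.png',cv2.resize(im[160:250,135:255,::-1],None,fx=6.5,fy=6.5,interpolation=cv2.INTER_CUBIC))"
```

```text
t 7.68 pos [0.3698 0.2345 0.0762] yaw 1.6334 open 0.0837 F [-1.   0.5 -0.6] tilt [-0.0014 -0.0016]
[-0.0, -0.07, -12.38] spin 0.0 dist 124
```

View pics/s4b.png

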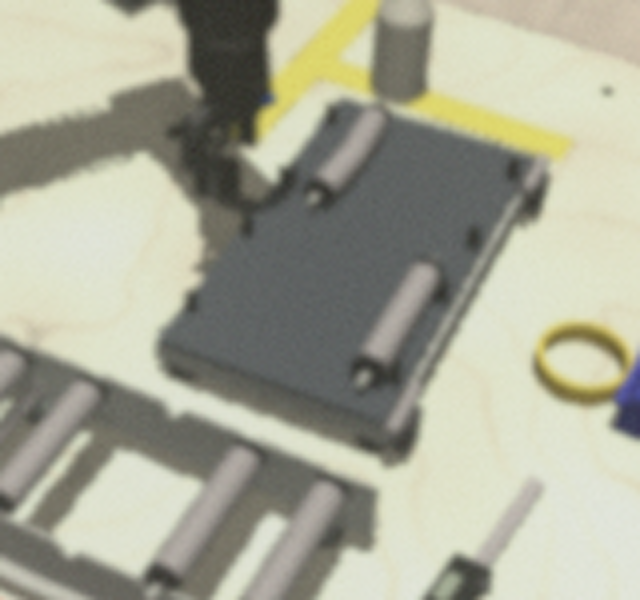

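View pics/t4b.png

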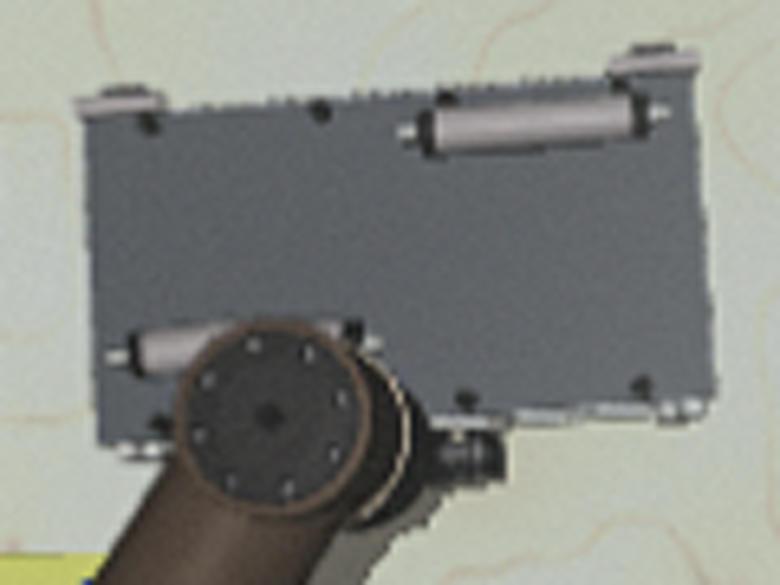

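```bash
python3 -c "
from h import *
f=lambda uv:crop(uv,6.5,(135,160))
e=onz('top',f([(398,132),(670,111),(427,132),(641,113)]),.071);print(e,np.linalg.norm(e[0]-e[1]),(e[0]+e[1])/2,np.arctan2(-(e[0]-e[1])[0],(e[0]-e[1])[1]))
a=.062;c=np.array([.5116,.2432]);Rm=np.array([[np.cos(a),-np.sin(a)],[np.sin(a),np.cos(a)]])
print('pred',c+Rm@[.079,-.1]); m=(e[0]+e[1])[:2]/2; print('inplate',Rm.T@(m-c))
print(r.get_state()['joint_positions'])
for yaw in (.062,.062+np.pi): plan((m[0],m[1],.2,yaw))
"
```

```text
[[0.59209975 0.23920632 0.071     ]
 [0.60322089 0.05913692 0.071     ]
 [0.5917718  0.21997984 0.071     ]
 [0.60218882 0.07832833 0.071     ]] 0.18041249621546662 [0.59766032 0.14917162 0.071     ] 0.06168196375472876
pred [0.59664424 0.148287  ]
inplate [ 0.08006894 -0.09918004]
[ 1.01821171e+00  1.38324949e-01 -6.95166659e-01  4.47851834e-04
 -7.35116465e-01 -2.52606016e+00]
t 7.78 pos [0.3709 0.2359 0.0782] yaw 1.6341 open 0.0852 F [-0.   0.3 -0.2] tilt [0.0014 0.0017]
[-22.1, -10.07, -12.16] spin 1.572 dist 272
t 7.78 pos [0.3709 0.2359 0.0782] yaw 1.6341 open 0.0852 F [-0.   0.3 -0.2] tilt [0.0014 0.0017]
[-22.1, -10.07, -12.16] spin -1.57 dist 272
```

Call:
play_rows([
  {"fingers": 1, "offset": [0, 0, -3.5], "spin": 0},
  {"fingers": 1, "offset": [0, 0, -7], "spin": 0},
  {"fingers": 1, "offset": [0, 0, -10], "spin": -0.1},
  {"fingers": 1, "offset": [-3, -1.4, -11], "spin": -0.22},
  {"fingers": 1, "offset": [-6, -2.8, -12], "spin": -0.34},
  {"fingers": 1, "offset": [-9, -4.2, -12], "spin": -0.46},
  {"fingers": 1, "offset": [-12, -5.5, -12], "spin": -0.58},
  {"fingers": 1, "offset": [-15, -7, -12], "spin": -0.7},
])

```text
time: 8.45
eef_pos: [0.5253, 0.1746, 0.1974]
ee_rot: [0.001, -0.364, 0.931, 0.0]
ft_force: [1.4, 0.6, 0.2]
opening: 0.0854
```

```bash
python3 -c "
from h import *
plan((.5973,.149,.2,.062+np.pi))
"
```

```text
t 8.45 pos [0.5253 0.1746 0.1974] yaw 2.3154 open 0.0854 F [1.4 0.6 0.2] tilt [0.001 0.001]
[-3.56, -6.76, -0.26] spin -0.888 dist 76
```

Call:
play_rows([
  {"fingers": 1, "offset": [-0.5, -1, 0], "spin": -0.12},
  {"fingers": 1, "offset": [-1, -2, 0], "spin": -0.24},
  {"fingers": 1, "offset": [-1.5, -3, 0], "spin": -0.36},
  {"fingers": 1, "offset": [-2, -4, 0], "spin": -0.48},
  {"fingers": 1, "offset": [-2.5, -5, 0], "spin": -0.6},
  {"fingers": 1, "offset": [-3, -6, 0], "spin": -0.72},
  {"fingers": 1, "offset": [-3.6, -6.8, 0], "spin": -0.83},
  {"fingers": 1, "offset": [-3.6, -6.8, 0], "spin": -0.888},
])

```text
time: 9.12
eef_pos: [0.5975, 0.1485, 0.1963]
ee_rot: [0.0, 0.728, -0.685, 0.0]
ft_force: [-0.7, 0.8, 0.4]
opening: 0.0853
```

```bash
python3 -c "
from h import *
import pickle
plan((.5973,.149,.2,.062+np.pi))
I=vision.camera_info('wrist');snap('wrist','w5.png');pickle.dump(I,open('w5.pkl','wb'))
im=cv2.imread('pics/w5.png');cv2.imwrite('pics/w5b.png',cv2.resize(im,None,fx=1.55,fy=1.55,interpolation=cv2.INTER_CUBIC))
plan((.5973,.149,.09,.062+np.pi),(.5973,.149,.059,.062+np.pi))
"
```

```text
t 9.12 pos [0.5975 0.1485 0.1963] yaw -3.0807 open 0.0853 F [-0.7  0.8  0.4] tilt [-0.     -0.0003]
[-0.05, 0.02, -0.37] spin -0.001 dist 4
t 9.17 pos [0.5968 0.1486 0.1963] yaw -3.0793 open 0.0853 F [-0.5 -0.2 -1.5] tilt [-0.0005 -0.0003]
[-0.04, -0.06, 10.63] spin 0.0 dist 106
[-0.04, -0.06, 13.73] spin 0.0 dist 137
```

View pics/w5b.png

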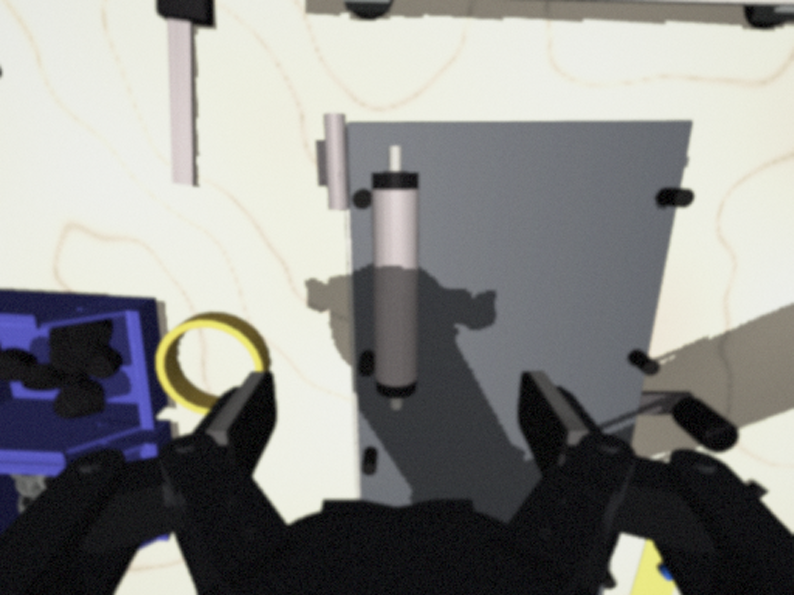

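```bash
python3 -c "
from h import *
import pickle;I=pickle.load(open('w5.pkl','rb'))
f=lambda uv:crop(uv,1.55,(0,0))
e=onz('wrist',f([(396,146),(397,410)]),.071,I);print(e,e.mean(0),np.linalg.norm(e[0]-e[1]))"
```

```text
[[0.60365386 0.05854031 0.071     ]
 [0.59185155 0.24137854 0.071     ]] [0.5977527  0.14995943 0.071     ] 0.183218748247846
```

Call:
play_rows([
  {"fingers": 0.7, "offset": [0, 0, 3], "spin": 0},
  {"fingers": 0.5, "offset": [-0.1, 0, 6], "spin": 0},
  {"fingers": 0.4, "offset": [-0.1, -0.1, 8.5], "spin": 0},
  {"fingers": 0.4, "offset": [-0.1, -0.1, 10.5], "spin": 0},
  {"fingers": 0.4, "offset": [-0.1, -0.1, 12], "spin": 0},
  {"fingers": 0.4, "offset": [-0.1, -0.1, 13], "spin": 0},
  {"fingers": 0.4, "offset": [-0.1, -0.1, 13.7], "spin": 0},
  {"fingers": 0.4, "offset": [-0.1, -0.1, 13.7], "spin": 0},
])

```text
time: 9.83
eef_pos: [0.5963, 0.1496, 0.059]
ee_rot: [0.001, 0.726, -0.688, -0.0]
ft_force: [-0.4, -0.4, 0.3]
opening: 0.0596
```

Call:
play_rows([
  {"fingers": 0.1, "offset": [0, 0, 0], "spin": 0},
  {"fingers": -0.1, "offset": [0, 0, 0], "spin": 0},
  {"fingers": -0.3, "offset": [0, 0, 0], "spin": 0},
  {"fingers": -0.6, "offset": [0, 0, 0], "spin": 0},
  {"fingers": -1, "offset": [0, 0, 0], "spin": 0},
  {"fingers": -1, "offset": [0, 0, 0], "spin": 0},
  {"fingers": -1, "offset": [0, 0, 0], "spin": 0},
  {"fingers": -1, "offset": [0, 0, 0], "spin": 0},
])

```text
time: 10.5
eef_pos: [0.5977, 0.1502, 0.0618]
ee_rot: [-0.001, 0.727, -0.687, 0.0]
ft_force: [-0.4, -0.3, 6.4]
opening: 0.0281
```

```bash
python3 -c "
from h import *
plan((.597,.1495,.22,.062+np.pi),(.491,-.1355,.22,.03+np.pi))
im=snap('scene','s6.png');cv2.imwrite('pics/s6b.png',cv2.resize(im[100:250,200:360,::-1],None,fx=4,fy=4,interpolation=cv2.INTER_CUBIC))"
```

```text
t 10.50 pos [0.5977 0.1502 0.0618] yaw -3.0859 open 0.0281 F [-0.4 -0.3  6.4] tilt [0.0021 0.001 ]
[0.06, 0.04, -15.82] spin -0.006 dist 158
[27.92, 12.21, -15.87] spin 0.026 dist 344
```

View pics/s6b.png

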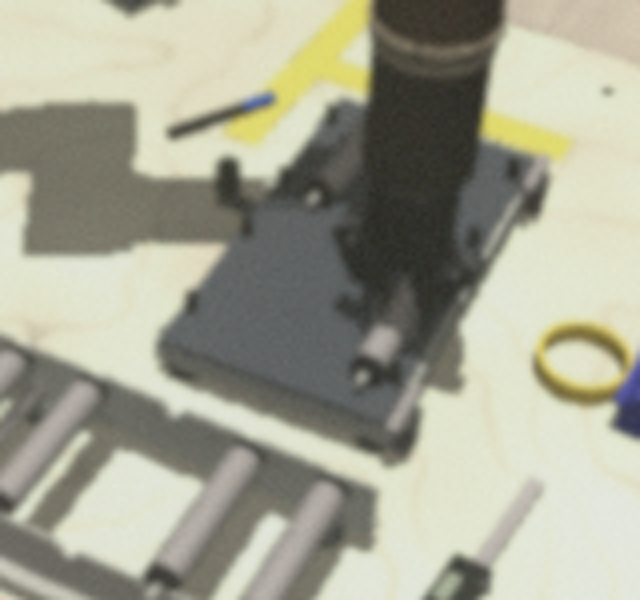

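Call:
play_rows([
  {"fingers": -1, "offset": [0, 0, -1], "spin": 0},
  {"fingers": -1, "offset": [0, 0, -3], "spin": 0},
  {"fingers": -1, "offset": [0, 0, -6], "spin": 0},
  {"fingers": -1, "offset": [0, 0, -9], "spin": 0},
  {"fingers": -1, "offset": [1.5, 0.7, -12], "spin": 0},
  {"fingers": -1, "offset": [4.5, 2, -14], "spin": 0},
  {"fingers": -1, "offset": [8, 3.5, -15], "spin": 0.01},
  {"fingers": -1, "offset": [11.5, 5, -15.8], "spin": 0.02},
])

```text
time: 11.22
eef_pos: [0.5529, 0.0316, 0.2205]
ee_rot: [-0.001, 0.72, -0.694, 0.0]
ft_force: [1.2, -0.0, -1.8]
opening: 0.0279
```

```bash
python3 -c "
from h import *
plan((.491,-.1355,.22,.03+np.pi))"
```

```text
t 11.22 pos [0.5529 0.0316 0.2205] yaw -3.1055 open 0.0279 F [ 1.2 -0.  -1.8] tilt [0.002 0.001]
[16.47, 6.79, 0.02] spin 0.006 dist 178
```

Call:
play_rows([
  {"fingers": -1, "offset": [3.3, 1.4, 0], "spin": 0},
  {"fingers": -1, "offset": [6.7, 2.8, 0], "spin": 0},
  {"fingers": -1, "offset": [10, 4.2, 0.5], "spin": 0},
  {"fingers": -1, "offset": [13.3, 5.6, 1.5], "spin": 0},
  {"fingers": -1, "offset": [15.5, 6.5, 2.5], "spin": 0.006},
  {"fingers": -1, "offset": [16.5, 6.8, 3.5], "spin": 0.006},
  {"fingers": -1, "offset": [16.5, 6.8, 4], "spin": 0.006},
  {"fingers": -1, "offset": [16.5, 6.8, 4], "spin": 0.006},
])

```text
time: 11.88
eef_pos: [0.4904, -0.1353, 0.1775]
ee_rot: [0.001, 0.717, -0.697, -0.001]
ft_force: [-0.0, 0.9, -1.2]
opening: 0.028
```

```bash
python3 -c "
from h import *
import pickle
plan((.491,-.1355,.1,.03+np.pi))
I=vision.camera_info('wrist');snap('wrist','w7.png');pickle.dump(I,open('w7.pkl','wb'))
snap('top','t7.png');snap('scene','s7.png')
im=cv2.imread('pics/w7.png');cv2.imwrite('pics/w7b.png',cv2.resize(im,None,fx=1.55,fy=1.55,interpolation=cv2.INTER_CUBIC))
im=cv2.imread('pics/t7.png');cv2.imwrite('pics/t7b.png',cv2.resize(im[150:255,250:385],None,fx=5.5,fy=5.5,interpolation=cv2.INTER_CUBIC))
im=cv2.imread('pics/s7.png');cv2.imwrite('pics/s7b.png',cv2.resize(im[160:290,155:310],None,fx=4.5,fy=4.5,interpolation=cv2.INTER_CUBIC))
"
```

```text
t 11.88 pos [ 0.4904 -0.1353  0.1775] yaw -3.1138 open 0.0280 F [-0.   0.9 -1.2] tilt [-0.0018  0.0003]
[0.02, -0.08, 7.75] spin -0.002 dist 77
```

View pics/w7b.png

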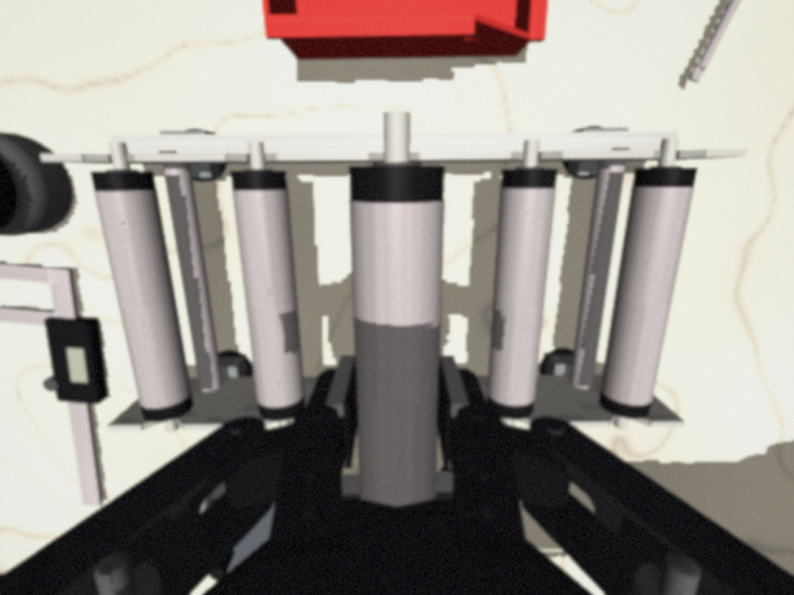

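View pics/t7b.png

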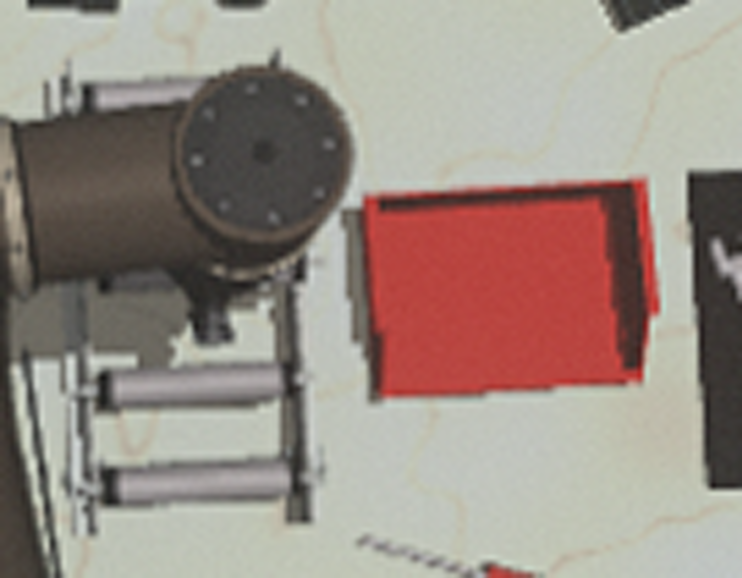

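View pics/s7b.png

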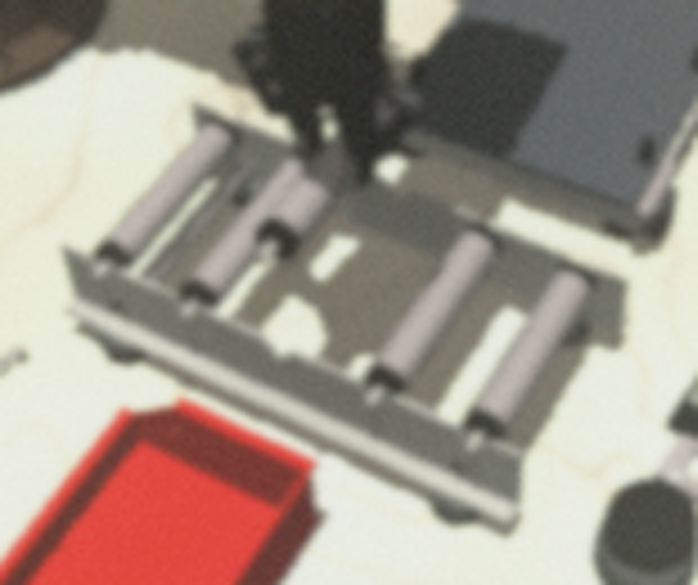

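```bash
python3 -c "
from h import *
import pickle;I=pickle.load(open('w7.pkl','rb'))
f=lambda uv:crop(uv,1.55,(0,0))
e=onz('wrist',f([(257,143),(531,140),(283,424),(516,423),(120,143),(668,140)]),.08,I);print(e)
print('-y end',e[:2].mean(0),e[4:].mean(0),'+y',e[2:4].mean(0))
h=onz('wrist',f([(397,112),(397,490)]),[.187,.187],I);print('held -y tip',h)
c,d=rays('wrist',f([(353,300),(440,300)]),I); print(c,d)
print('caps',onz('wrist',f([(259,171),(529,170)]),.08,I).mean(0),onz('wrist',f([(397,168)]),.187,I))
"; python3 -c "
import cv2
im=cv2.imread('pics/w7.png');cv2.imwrite('pics/w7c.png',cv2.resize(im[60:130,60:460],None,fx=2,fy=4,interpolation=cv2.INTER_CUBIC))
cv2.imwrite('pics/w7d.png',cv2.resize(im[235:335,60:460],None,fx=2,fy=4,interpolation=cv2.INTER_CUBIC))"
```

```text
[[ 0.56881132 -0.22317591  0.08      ]
 [ 0.42011022 -0.22887959  0.08      ]
 [ 0.56408432 -0.04703801  0.08      ]
 [ 0.40824883 -0.0519876   0.08      ]
 [ 0.64287766 -0.22094771  0.08      ]
 [ 0.34592819 -0.23081582  0.08      ]]
-y end [ 0.49446077 -0.22602775  0.08      ] [ 0.49440292 -0.22588177  0.08      ] +y [ 0.48616657 -0.04951281  0.08      ]
held -y tip [[ 0.49303966 -0.22725736  0.187     ]
 [ 0.48922919 -0.09128185  0.187     ]]
[ 0.49282593 -0.21044265  0.31975743] [[ 0.09635809  0.29959728 -0.95513237]
 [-0.11426625  0.29370702 -0.95476315]]
caps [ 0.49402242 -0.21101406  0.08      ] [[ 0.49259912 -0.21153746  0.187     ]]
```

View pics/w7c.png

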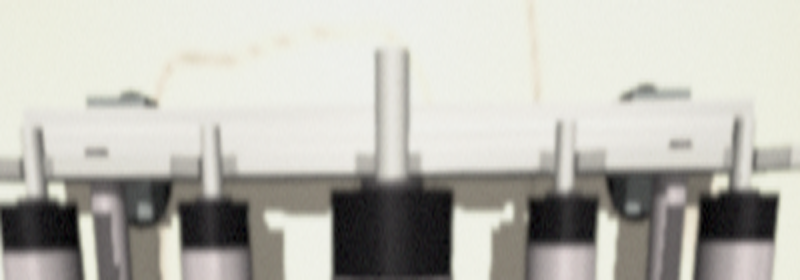

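View pics/w7d.png

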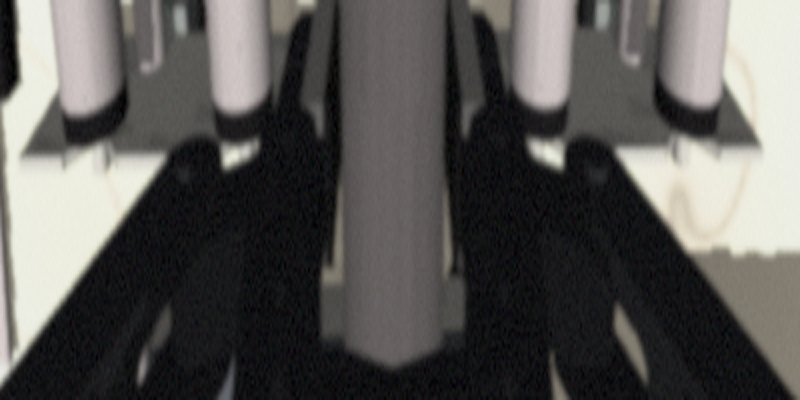

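```bash
python3 -c "
from h import *
plan((.4915,-.1348,.096,.032+np.pi))"
```

```text
t 12.03 pos [ 0.492  -0.1343  0.1788] yaw -3.1111 open 0.0282 F [ 0.   0.8 -2. ] tilt [ 0.0006 -0.    ]
[0.05, 0.05, 8.28] spin -0.002 dist 83
```

Call:
play_rows([
  {"fingers": -1, "offset": [0, 0, 1.5], "spin": 0},
  {"fingers": -1, "offset": [0, 0, 3], "spin": 0},
  {"fingers": -1, "offset": [0, 0, 4.5], "spin": 0},
  {"fingers": -1, "offset": [0, 0, 6], "spin": 0},
  {"fingers": -1, "offset": [0, 0, 7.2], "spin": 0},
  {"fingers": -1, "offset": [0, 0, 8], "spin": 0},
  {"fingers": -1, "offset": [0, 0, 8.3], "spin": 0},
  {"fingers": -1, "offset": [0, 0, 8.3], "spin": 0},
])

```text
time: 12.7
eef_pos: [0.4914, -0.1345, 0.0951]
ee_rot: [0.0, 0.718, -0.696, -0.0]
ft_force: [-0.2, 0.2, -1.7]
opening: 0.0279
```

```bash
python3 -c "
from h import *
import pickle
I=vision.camera_info('wrist');plan((.4915,-.1348,.0708,.032+np.pi));snap('wrist','w8.png');pickle.dump(I,open('w8.pkl','wb'))
snap('scene','s8.png');plan((.4915,-.1348,.0708,.032+np.pi))
im=cv2.imread('pics/w8.png');cv2.imwrite('pics/w8b.png',cv2.resize(im,None,fx=1.55,fy=1.55,interpolation=cv2.INTER_CUBIC))
im=cv2.imread('pics/s8.png');cv2.imwrite('pics/s8b.png',cv2.resize(im[160:290,155:310],None,fx=4.5,fy=4.5,interpolation=cv2.INTER_CUBIC))
"
```

```text
t 12.70 pos [ 0.4914 -0.1345  0.0951] yaw -3.1112 open 0.0279 F [-0.2  0.2 -1.7] tilt [-0.0007 -0.0001]
[0.03, -0.01, 2.43] spin -0.002 dist 24
t 12.80 pos [ 0.4919 -0.1348  0.096 ] yaw -3.1114 open 0.0279 F [-0.  -0.4 -1.4] tilt [ 0.0009 -0.0001]
[-0.0, 0.05, 2.52] spin -0.002 dist 25
```

View pics/w8b.png

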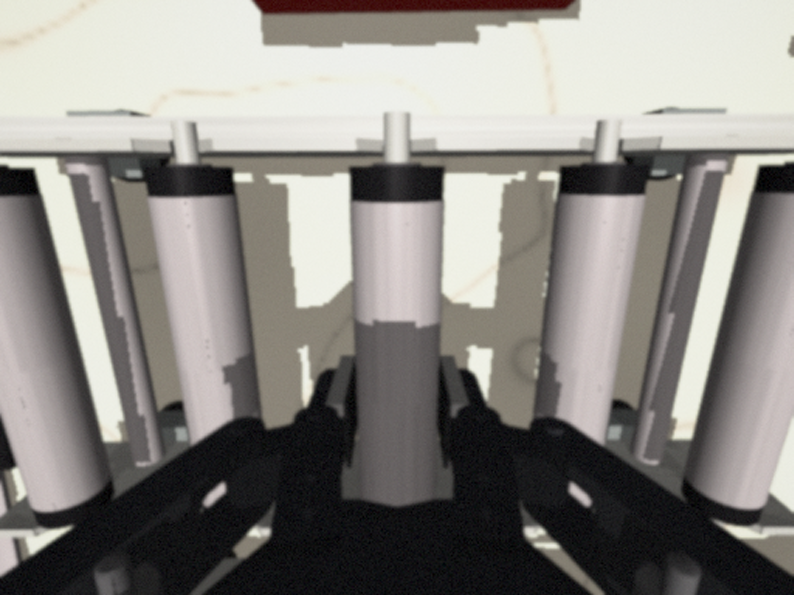

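View pics/s8b.png

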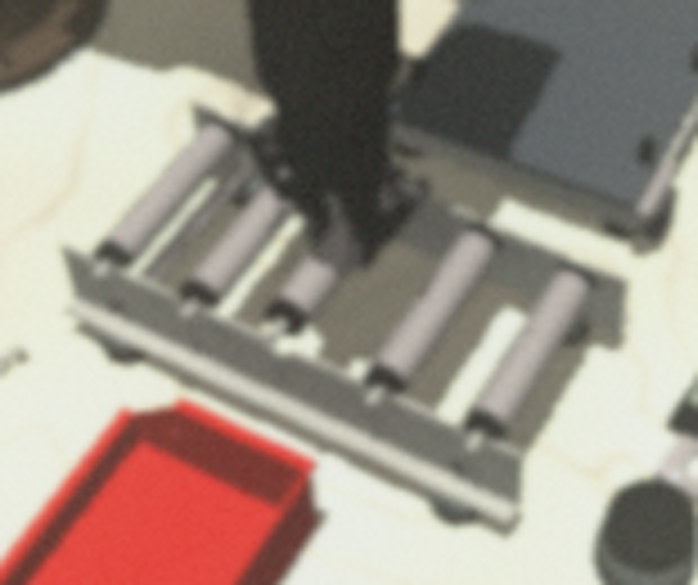

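```bash
python3 -c "
from h import *
import pickle;I=pickle.load(open('w8.pkl','rb'))
f=lambda uv:crop(uv,1.55,(0,0))
print(onz('wrist',f([(185,121.5),(608,120.5)]),.08,I).mean(0),onz('wrist',f([(397,112)]),.1043,I))
print(onz('wrist',f([(192,167),(603,166)]),.08,I).mean(0),onz('wrist',f([(397,166)]),.1043,I))
"
```

```text
[ 0.49446603 -0.22664644  0.08      ] [[ 0.49430887 -0.22655075  0.1043    ]]
[ 0.49364498 -0.21145484  0.08      ] [[ 0.49384374 -0.21136841  0.1043    ]]
```

Call:
play_rows([
  {"fingers": -1, "offset": [0, 0, 0.4], "spin": 0},
  {"fingers": -1, "offset": [0, 0, 0.8], "spin": 0},
  {"fingers": -1, "offset": [0, 0, 1.2], "spin": 0},
  {"fingers": -1, "offset": [0, 0, 1.6], "spin": 0},
  {"fingers": -1, "offset": [0, 0, 1.9], "spin": 0},
  {"fingers": -1, "offset": [0, 0, 2.1], "spin": 0},
  {"fingers": -1, "offset": [0, 0, 2.3], "spin": 0},
  {"fingers": -1, "offset": [0, 0, 2.3], "spin": 0},
])

```text
time: 13.47
eef_pos: [0.491, -0.1351, 0.0719]
ee_rot: [0.0, 0.717, -0.697, -0.0]
ft_force: [-0.5, 0.0, -1.3]
opening: 0.0283
```

Call:
play_rows([
  {"fingers": -1, "offset": [0, 0, 0.05], "spin": 0},
  {"fingers": -1, "offset": [0, 0, 0.1], "spin": 0},
  {"fingers": -1, "offset": [0, 0, 0.15], "spin": 0},
  {"fingers": -1, "offset": [0, 0, 0.2], "spin": 0},
  {"fingers": -1, "offset": [0, 0, 0.25], "spin": 0},
  {"fingers": -1, "offset": [0, 0, 0.25], "spin": 0},
  {"fingers": -1, "offset": [0, 0, 0.25], "spin": 0},
  {"fingers": -1, "offset": [0, 0, 0.25], "spin": 0},
])

```text
time: 14.13
eef_pos: [0.4914, -0.1351, 0.0706]
ee_rot: [-0.0, 0.718, -0.697, 0.0]
ft_force: [-2.3, 1.0, 5.8]
opening: 0.0283
```

```bash
python3 -c "
from h import *
import pickle
I=vision.camera_info('wrist');plan((.4915,-.1348,.0708,.032+np.pi));snap('wrist','w9.png');pickle.dump(I,open('w9.pkl','wb'))
snap('scene','s9.png')
im=cv2.imread('pics/w9.png');cv2.imwrite('pics/w9b.png',cv2.resize(im,None,fx=1.55,fy=1.55,interpolation=cv2.INTER_CUBIC))
im=cv2.imread('pics/s9.png');cv2.imwrite('pics/s9b.png',cv2.resize(im[160:290,155:310],None,fx=4.5,fy=4.5,interpolation=cv2.INTER_CUBIC))
"
```

```text
t 14.13 pos [ 0.4914 -0.1351  0.0706] yaw -3.1119 open 0.0283 F [-2.3  1.   5.8] tilt [ 0.0006 -0.0001]
[-0.03, -0.01, -0.02] spin -0.002 dist 0
```

View pics/w9b.png

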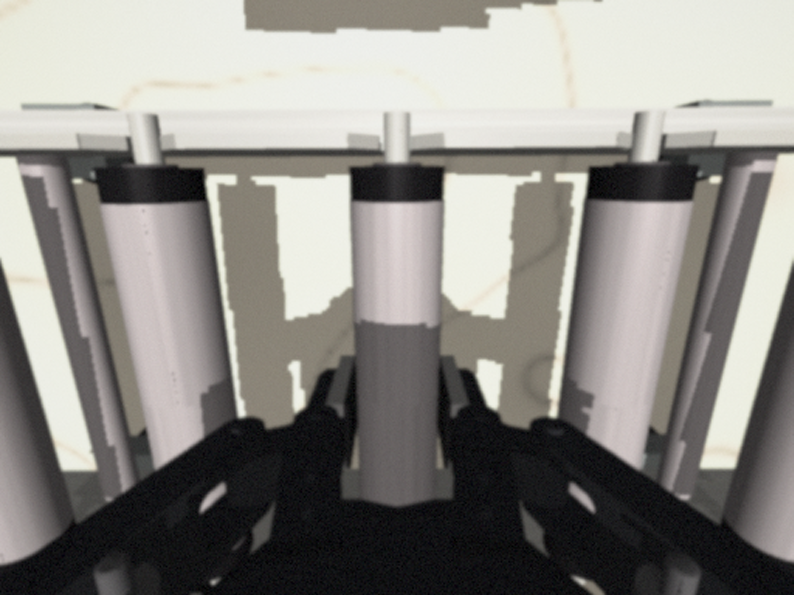

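View pics/s9b.png

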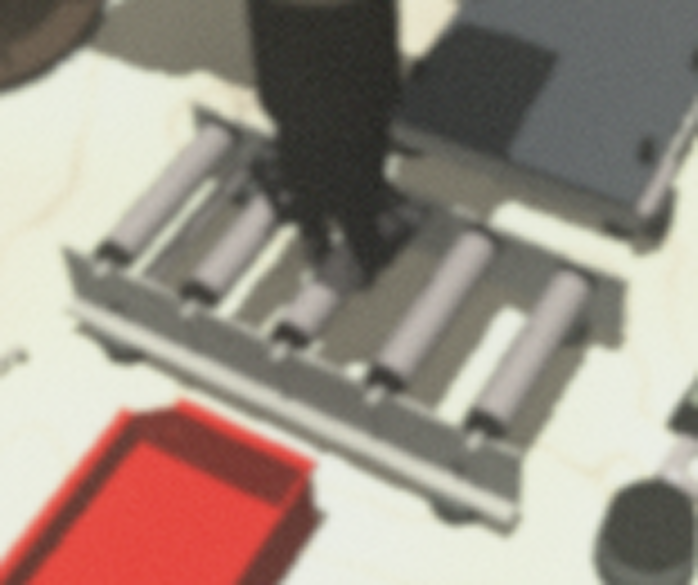

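Call:
play_rows([
  {"fingers": -0.3, "offset": [0, 0, 0], "spin": 0},
  {"fingers": -0.2, "offset": [0, 0, 0], "spin": 0},
  {"fingers": -0.1, "offset": [0, 0, 0], "spin": 0},
  {"fingers": 0, "offset": [0, 0, 0], "spin": 0},
  {"fingers": 0, "offset": [0, 0, 0], "spin": 0},
  {"fingers": 0, "offset": [0, 0, 0], "spin": 0},
  {"fingers": 0, "offset": [0, 0, 0], "spin": 0},
  {"fingers": 0, "offset": [0, 0, 0], "spin": 0},
])

```text
time: 14.9
eef_pos: [0.4912, -0.1351, 0.0698]
ee_rot: [0.0, 0.717, -0.697, -0.0]
ft_force: [0.9, -0.2, 0.4]
opening: 0.0427
```

Call:
play_rows([
  {"fingers": 0, "offset": [0, 0, -0.5], "spin": 0},
  {"fingers": 0, "offset": [0, 0, -1.2], "spin": 0},
  {"fingers": 0, "offset": [0, 0, -2.5], "spin": 0},
  {"fingers": 0, "offset": [0, 0, -4.5], "spin": 0},
  {"fingers": 0, "offset": [0, 0, -7], "spin": 0},
  {"fingers": 0, "offset": [0, 0, -10], "spin": 0},
  {"fingers": 0.5, "offset": [0, 0, -12], "spin": 0},
  {"fingers": 1, "offset": [0, 0, -13], "spin": 0},
])

```text
time: 15.57
eef_pos: [0.4926, -0.1352, 0.2038]
ee_rot: [-0.002, 0.718, -0.696, 0.002]
ft_force: [-0.2, 0.3, -0.1]
opening: 0.0655
```

```bash
python3 -c "
from h import *
import pickle
I=vision.camera_info('wrist');plan((.452,.341,.21,.062+np.pi));snap('wrist','w10.png');pickle.dump(I,open('w10.pkl','wb'))
snap('scene','s10.png')
im=cv2.imread('pics/w10.png');cv2.imwrite('pics/w10b.png',cv2.resize(im,None,fx=1.55,fy=1.55,interpolation=cv2.INTER_CUBIC))
im=cv2.imread('pics/s10.png');cv2.imwrite('pics/s10b.png',cv2.resize(im[160:290,155:310],None,fx=4.5,fy=4.5,interpolation=cv2.INTER_CUBIC))
"
```

```text
t 15.57 pos [ 0.4926 -0.1352  0.2038] yaw -3.1117 open 0.0655 F [-0.2  0.3 -0.1] tilt [ 0.0051 -0.0002]
[-47.72, 2.63, -0.65] spin -0.032 dist 478
```

View pics/w10b.png

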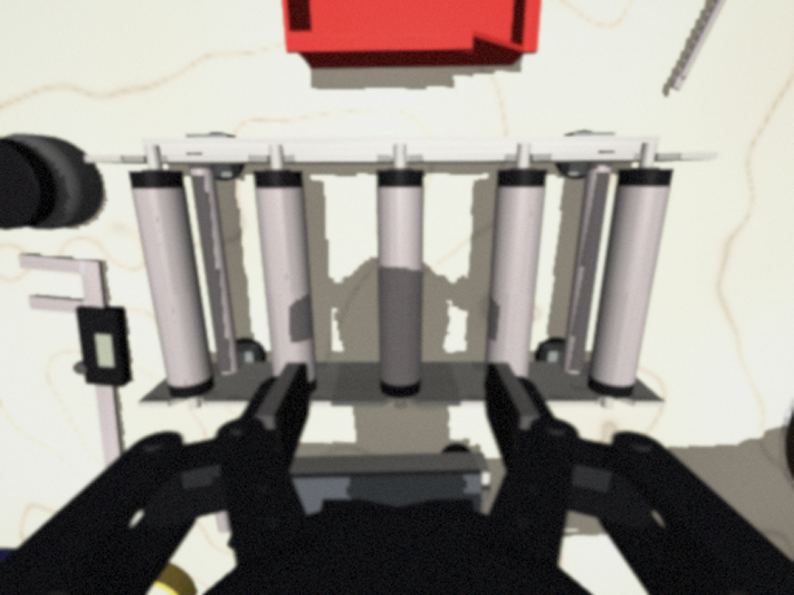

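View pics/s10b.png

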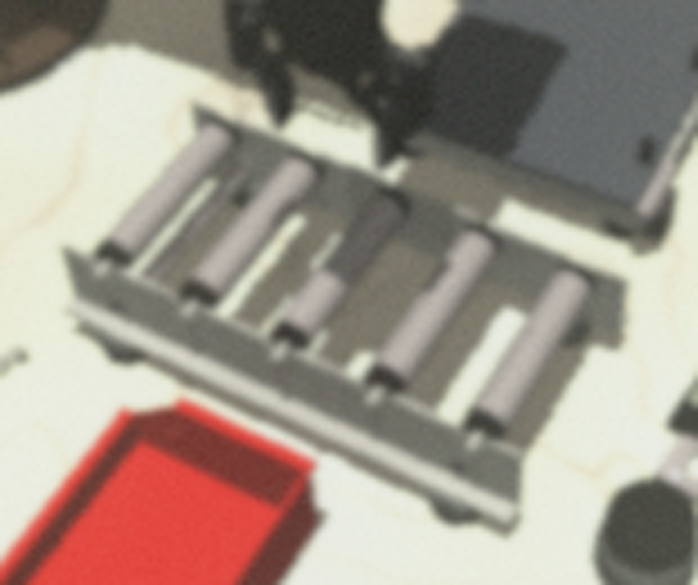

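Call:
play_rows([
  {"fingers": 1, "offset": [-4, 0.2, -0.6], "spin": 0},
  {"fingers": 1, "offset": [-8, 0.5, -0.6], "spin": 0},
  {"fingers": 1, "offset": [-12, 0.7, -0.6], "spin": 0},
  {"fingers": 1, "offset": [-16, 0.9, -0.6], "spin": 0},
  {"fingers": 1, "offset": [-20, 1.1, -0.6], "spin": -0.01},
  {"fingers": 1, "offset": [-24, 1.4, -0.6], "spin": -0.02},
  {"fingers": 1, "offset": [-28, 1.6, -0.6], "spin": -0.03},
  {"fingers": 1, "offset": [-32, 1.8, -0.6], "spin": -0.032},
])

```text
time: 16.33
eef_pos: [0.4626, 0.1858, 0.2049]
ee_rot: [0.001, 0.729, -0.685, -0.0]
ft_force: [1.5, -0.5, -0.4]
opening: 0.0852
```

```bash
python3 -c "
from h import *
plan((.452,.341,.21,.062+np.pi))"
```

```text
t 16.33 pos [0.4626 0.1858 0.2049] yaw -3.0795 open 0.0852 F [ 1.5 -0.5 -0.4] tilt [-0.0012 -0.0007]
[-15.55, 0.09, -0.52] spin 0.0 dist 156
```

Call:
play_rows([
  {"fingers": 1, "offset": [-4, 0, 0], "spin": 0},
  {"fingers": 1, "offset": [-8, 0, 0], "spin": 0},
  {"fingers": 1, "offset": [-12, 0.1, 0], "spin": 0},
  {"fingers": 1, "offset": [-15, 0.1, 0], "spin": 0},
  {"fingers": 1, "offset": [-15.5, 0.1, 0], "spin": 0},
  {"fingers": 1, "offset": [-15.5, 0.1, 0], "spin": 0},
  {"fingers": 1, "offset": [-15.5, 0.1, 0], "spin": 0},
  {"fingers": 1, "offset": [-15.5, 0.1, 0], "spin": 0},
])

```text
time: 17.0
eef_pos: [0.453, 0.3377, 0.2052]
ee_rot: [0.001, 0.728, -0.685, 0.0]
ft_force: [0.0, -0.7, 0.2]
opening: 0.085
```

```bash
python3 -c "
from h import *
import pickle
I=vision.camera_info('wrist');plan((.452,.341,.061,.062+np.pi));snap('wrist','w11.png');pickle.dump(I,open('w11.pkl','wb'))
im=cv2.imread('pics/w11.png');cv2.imwrite('pics/w11b.png',cv2.resize(im,None,fx=1.55,fy=1.55,interpolation=cv2.INTER_CUBIC))
"
```

```text
t 17.00 pos [0.453  0.3377 0.2052] yaw -3.0808 open 0.0850 F [ 0.  -0.7  0.2] tilt [-0.0009 -0.0011]
[-0.35, 0.07, 14.42] spin -0.001 dist 144
```

View pics/w11b.png

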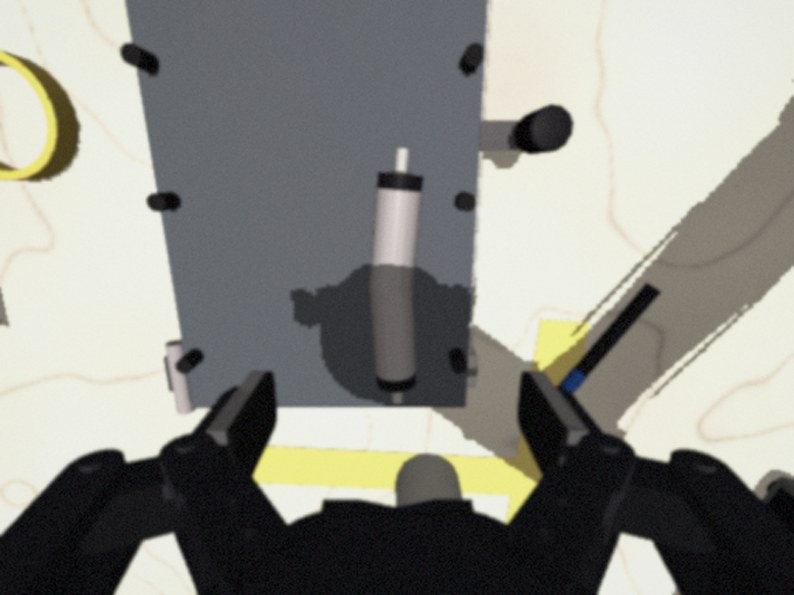

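```bash
python3 -c "
from h import *
import pickle;I=pickle.load(open('w11.pkl','rb'))
f=lambda uv:crop(uv,1.55,(0,0))
e=onz('wrist',f([(403,150),(397,402),(392,280),(443,460)]),.071,I);print(e,e[:2].mean(0),np.linalg.norm(e[0]-e[1]))
plan((.4525,.341,.061,.062+np.pi))"
```

```text
[[0.45454775 0.24918712 0.071     ]
 [0.44734489 0.42906458 0.071     ]
 [0.45661567 0.33400743 0.071     ]
 [0.40765366 0.4789338  0.071     ]] [0.45094632 0.33912585 0.071     ] 0.180021614711255
t 17.05 pos [0.4532 0.3376 0.2056] yaw -3.0812 open 0.0854 F [ 0.7 -0.2  0.4] tilt [-0.0005 -0.0006]
[-0.35, 0.04, 14.46] spin -0.002 dist 145
```

```bash
python3 -c "
from h import *
print(onz('top',[[114,223],[124,226]],[.17,.05]))
plan((.455,.339,.061,.062+np.pi))"
```

```text
[[0.40278555 0.55414823 0.17      ]
 [0.39963089 0.55206203 0.05      ]]
t 17.05 pos [0.4532 0.3376 0.2056] yaw -3.0812 open 0.0854 F [ 0.7 -0.2  0.4] tilt [-0.0005 -0.0006]
[-0.14, -0.19, 14.46] spin -0.002 dist 145
```

Call:
play_rows([
  {"fingers": 0.7, "offset": [0, -0.1, 3], "spin": 0},
  {"fingers": 0.6, "offset": [-0.1, -0.2, 6], "spin": 0},
  {"fingers": 0.5, "offset": [-0.1, -0.2, 8.5], "spin": 0},
  {"fingers": 0.5, "offset": [-0.1, -0.2, 10.5], "spin": 0},
  {"fingers": 0.5, "offset": [-0.1, -0.2, 12.3], "spin": 0},
  {"fingers": 0.5, "offset": [-0.1, -0.2, 13.6], "spin": 0},
  {"fingers": 0.5, "offset": [-0.1, -0.2, 14.4], "spin": 0},
  {"fingers": 0.5, "offset": [-0.1, -0.2, 14.4], "spin": 0},
])

```text
time: 17.72
eef_pos: [0.4549, 0.3383, 0.0605]
ee_rot: [0.001, 0.728, -0.686, 0.0]
ft_force: [-0.7, -0.1, -0.0]
opening: 0.064
```

Call:
play_rows([
  {"fingers": 0.1, "offset": [0, 0, 0], "spin": 0},
  {"fingers": -0.1, "offset": [0, 0, 0], "spin": 0},
  {"fingers": -0.3, "offset": [0, 0, 0], "spin": 0},
  {"fingers": -0.6, "offset": [0, 0, 0], "spin": 0},
  {"fingers": -1, "offset": [0, 0, 0], "spin": 0},
  {"fingers": -1, "offset": [0, 0, 0], "spin": 0},
  {"fingers": -1, "offset": [0, 0, 0], "spin": 0},
  {"fingers": -1, "offset": [0, 0, 0], "spin": 0},
])

```text
time: 18.38
eef_pos: [0.4559, 0.3406, 0.0634]
ee_rot: [-0.001, 0.729, -0.685, 0.0]
ft_force: [0.3, -1.1, 6.6]
opening: 0.0283
```

Call:
play_rows([
  {"fingers": -1, "offset": [0, 0, -1], "spin": 0},
  {"fingers": -1, "offset": [0, 0, -3], "spin": 0},
  {"fingers": -1, "offset": [0, 0, -6], "spin": 0},
  {"fingers": -1, "offset": [0, 0, -9], "spin": 0},
  {"fingers": -1, "offset": [0, 0, -12], "spin": 0},
  {"fingers": -1, "offset": [0, 0, -15], "spin": 0},
  {"fingers": -1, "offset": [0, 0, -16.5], "spin": 0},
  {"fingers": -1, "offset": [0, 0, -16.5], "spin": 0},
])

```text
time: 19.05
eef_pos: [0.4564, 0.3414, 0.232]
ee_rot: [-0.004, 0.729, -0.685, -0.0]
ft_force: [0.4, 0.3, -0.6]
opening: 0.0283
```

```bash
python3 -c "
from h import *
import pickle
plan((.50,.05,.24,.04+np.pi),(.4875,-.39,.24,.035+np.pi));snap('wrist','w12.png')
"
```

```text
t 19.05 pos [0.4564 0.3414 0.232 ] yaw -3.0797 open 0.0283 F [ 0.4  0.3 -0.6] tilt [0.0048 0.0057]
[29.35, -2.55, -0.94] spin 0.022 dist 295
[73.18, 1.42, -1.2] spin 0.027 dist 732
```

View pics/w12.png

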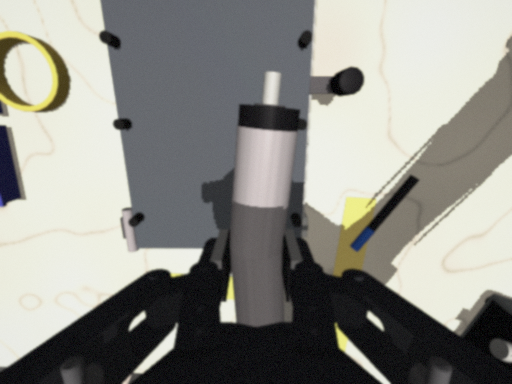

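Bent roller held (middle at about (262,220)). Carrying it over to the bin.

Call:
play_rows([
  {"fingers": -1, "offset": [3.7, -0.3, -0.2], "spin": 0},
  {"fingers": -1, "offset": [7.4, -0.6, -0.4], "spin": 0},
  {"fingers": -1, "offset": [11, -1, -0.6], "spin": 0},
  {"fingers": -1, "offset": [14.7, -1.3, -0.8], "spin": 0},
  {"fingers": -1, "offset": [18.4, -1.6, -1], "spin": 0.01},
  {"fingers": -1, "offset": [22, -1.9, -1], "spin": 0.01},
  {"fingers": -1, "offset": [25.7, -2.2, -1], "spin": 0.02},
  {"fingers": -1, "offset": [29.3, -2.5, -1], "spin": 0.022},
])

```text
time: 19.77
eef_pos: [0.497, 0.0472, 0.2359]
ee_rot: [0.001, 0.721, -0.693, -0.001]
ft_force: [1.2, -0.5, -2.6]
opening: 0.0281
```

```bash
python3 -c "
from h import *
plan((.4875,-.39,.24,.035+np.pi))
"
```

```text
t 19.77 pos [0.497  0.0472 0.2359] yaw -3.1025 open 0.0281 F [ 1.2 -0.5 -2.6] tilt [-0.0019 -0.0002]
[43.65, 2.66, -0.4] spin 0.004 dist 437
```

Call:
play_rows([
  {"fingers": -1, "offset": [4, 0.2, 0], "spin": 0},
  {"fingers": -1, "offset": [8, 0.5, 0], "spin": 0},
  {"fingers": -1, "offset": [12, 0.7, 0], "spin": 0},
  {"fingers": -1, "offset": [16, 1, 0], "spin": 0},
  {"fingers": -1, "offset": [20, 1.2, 0], "spin": 0},
  {"fingers": -1, "offset": [24, 1.5, 0], "spin": 0},
  {"fingers": -1, "offset": [28, 1.7, 0], "spin": 0},
  {"fingers": -1, "offset": [32, 1.9, 0], "spin": 0},
])

```text
time: 20.43
eef_pos: [0.4905, -0.2729, 0.2357]
ee_rot: [0.0, 0.721, -0.693, -0.001]
ft_force: [0.7, 0.8, -1.8]
opening: 0.0281
```

```bash
python3 -c "
from h import *
plan((.4875,-.39,.22,.035+np.pi))
"
```

```text
t 20.43 pos [ 0.4905 -0.2729  0.2357] yaw -3.1023 open 0.0281 F [ 0.7  0.8 -1.8] tilt [-0.0019  0.0011]
[11.69, 0.75, 1.56] spin 0.004 dist 118
```

Call:
play_rows([
  {"fingers": -1, "offset": [4, 0.3, 0], "spin": 0},
  {"fingers": -1, "offset": [8, 0.5, 0], "spin": 0},
  {"fingers": -1, "offset": [11.7, 0.7, 0], "spin": 0},
  {"fingers": -1, "offset": [11.7, 0.7, 1.5], "spin": 0},
  {"fingers": -1, "offset": [11.7, 0.7, 3], "spin": 0},
  {"fingers": -1, "offset": [11.7, 0.7, 4.5], "spin": 0},
  {"fingers": -1, "offset": [11.7, 0.7, 6], "spin": 0},
  {"fingers": -1, "offset": [11.7, 0.7, 6], "spin": 0},
])

```text
time: 21.1
eef_pos: [0.4868, -0.3871, 0.172]
ee_rot: [0.001, 0.72, -0.693, -0.004]
ft_force: [0.1, 0.7, -2.6]
opening: 0.0282
```

```bash
python3 -c "
from h import *
import pickle
plan((.4875,-.39,.04,.035+np.pi))
snap('scene','s13.png');snap('wrist','w13.png')
I=vision.camera_info('wrist');pickle.dump(I,open('w13.pkl','wb'))
im=cv2.imread('pics/s13.png');cv2.imwrite('pics/s13b.png',cv2.resize(im[200:350,90:290],None,fx=3.8,fy=3.8,interpolation=cv2.INTER_CUBIC))
"
```

```text
t 21.10 pos [ 0.4868 -0.3871  0.172 ] yaw -3.1034 open 0.0282 F [ 0.1  0.7 -2.6] tilt [-0.0067  0.0044]
[0.35, -0.14, 13.2] spin 0.003 dist 132
```

View pics/s13b.png

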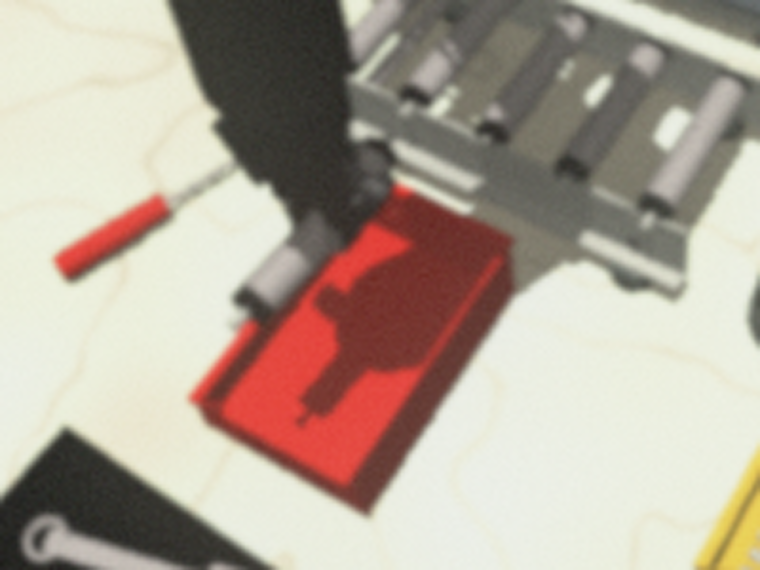

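View pics/w13.png

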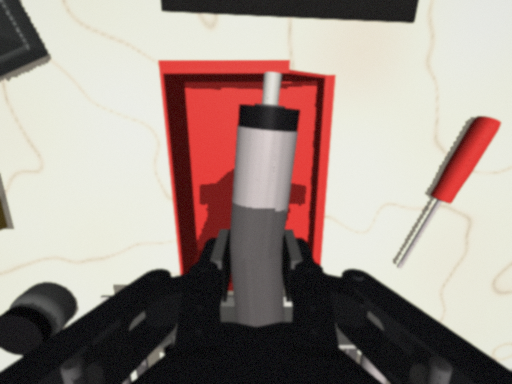

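```bash
python3 -c "
from h import *
import pickle;I=pickle.load(open('w13.pkl','rb'))
print(onz('wrist',[(160,62),(290,62),(334,76),(273,73)],[.075,.075,.038,.183],I))
plan((.4875,-.39,.04,.035+np.pi))"
```

```text
[[ 0.57221949 -0.49836477  0.075     ]
 [ 0.46475645 -0.50272994  0.075     ]
 [ 0.41705279 -0.49811102  0.038     ]
 [ 0.48445653 -0.48031341  0.183     ]]
t 21.20 pos [ 0.4887 -0.3882  0.1758] yaw -3.1022 open 0.0280 F [ 0.6  0.3 -1.8] tilt [-0.0027  0.0011]
[0.2, 0.09, 13.58] spin 0.004 dist 136
```

Call:
play_rows([
  {"fingers": -1, "offset": [0, 0, 2.5], "spin": 0},
  {"fingers": -1, "offset": [0, 0, 5], "spin": 0},
  {"fingers": -1, "offset": [0, 0, 7.5], "spin": 0},
  {"fingers": -1, "offset": [0, 0, 10], "spin": 0},
  {"fingers": -1, "offset": [0, 0, 12], "spin": 0},
  {"fingers": -1, "offset": [0, 0, 14], "spin": 0},
  {"fingers": -1, "offset": [0, 0, 15.3], "spin": 0},
  {"fingers": -1, "offset": [0, 0, 15.5], "spin": 0},
])

```text
time: 21.87
eef_pos: [0.4886, -0.3879, 0.0201]
ee_rot: [0.0, 0.721, -0.693, -0.001]
ft_force: [-1.2, 0.3, -2.2]
opening: 0.0283
```

Call:
play_rows([
  {"fingers": -1, "offset": [0, 0, 0], "spin": 0},
  {"fingers": -0.3, "offset": [0, 0, 0], "spin": 0},
  {"fingers": -0.2, "offset": [0, 0, 0], "spin": 0},
  {"fingers": -0.1, "offset": [0, 0, 0], "spin": 0},
  {"fingers": 0.1, "offset": [0, 0, 0], "spin": 0},
  {"fingers": 0.2, "offset": [0, 0, 0], "spin": 0},
  {"fingers": 0.2, "offset": [0, 0, 0], "spin": 0},
  {"fingers": 0.2, "offset": [0, 0, 0], "spin": 0},
])

```text
time: 22.53
eef_pos: [0.4896, -0.3886, 0.0222]
ee_rot: [-0.0, 0.721, -0.693, 0.0]
ft_force: [-0.6, 0.5, 0.2]
opening: 0.0514
```

Call:
play_rows([
  {"fingers": 0.2, "offset": [0, 0, -1], "spin": 0},
  {"fingers": 0.2, "offset": [0, 0, -3], "spin": 0},
  {"fingers": 0.2, "offset": [0, 0, -6], "spin": 0},
  {"fingers": 0.2, "offset": [0, 0, -9], "spin": 0},
  {"fingers": 0.2, "offset": [0, 0, -12], "spin": 0},
  {"fingers": 0.2, "offset": [0, 0, -15], "spin": 0},
  {"fingers": 0.2, "offset": [0, 0, -18], "spin": 0},
  {"fingers": 0.2, "offset": [0, 0, -19], "spin": 0},
])

```text
time: 23.2
eef_pos: [0.4909, -0.3898, 0.2181]
ee_rot: [-0.001, 0.721, -0.693, 0.004]
ft_force: [0.3, -0.4, 0.4]
opening: 0.0514
```

```bash
python3 -c "
from h import *
import pickle
plan((.4875,-.39,.04,.035+np.pi))
I=vision.camera_info('wrist');pickle.dump(I,open('w14.pkl','wb'))
snap('wrist','w14.png');snap('scene','s14.png');snap('top','t14.png')
im=cv2.imread('pics/s14.png');cv2.imwrite('pics/s14b.png',cv2.resize(im,None,fx=1.5,fy=1.5))
im=cv2.imread('pics/t14.png');cv2.imwrite('pics/t14b.png',cv2.resize(im[90:280,90:450],None,fx=2.2,fy=2.2,interpolation=cv2.INTER_CUBIC))
"
```

```text
t 23.20 pos [ 0.4909 -0.3898  0.2181] yaw -3.1015 open 0.0514 F [ 0.3 -0.4  0.4] tilt [ 0.0061 -0.004 ]
[-0.06, 0.45, 17.81] spin 0.005 dist 178
```

View pics/s14b.png

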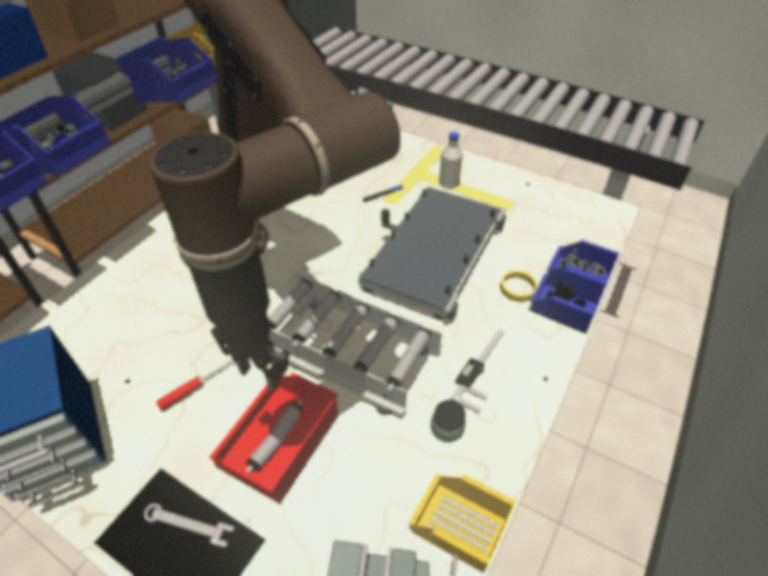

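View pics/w14.png

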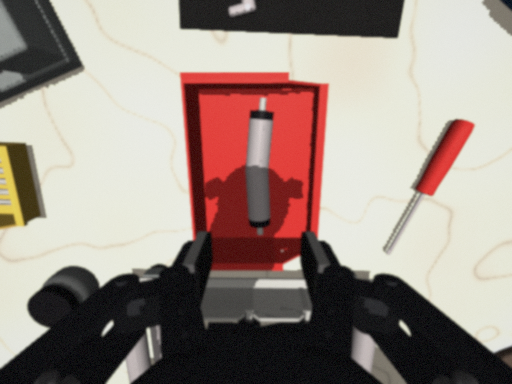

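View pics/t14b.png

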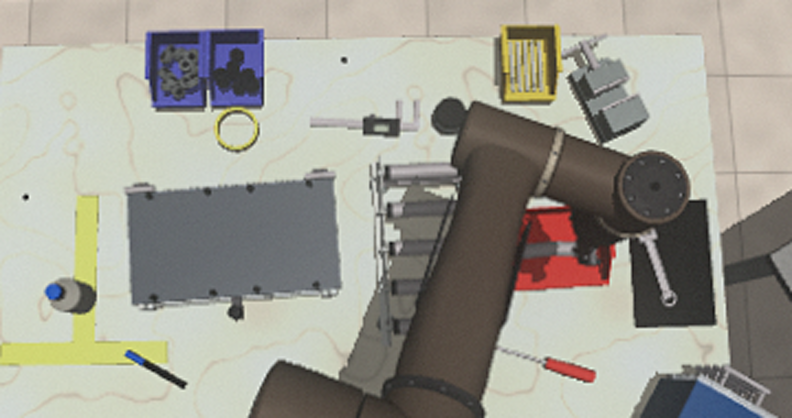

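```bash
python3 -c "
from h import *
s=r.get_state();print(s['time'],s['eef_pos'],np.abs(s['qvel']).max(),s['ft_force'])
print(r.hand_in())"
```

```text
23.35 [ 0.48977716 -0.38864164  0.21354305] 0.03809250408773422 [ 0.17696918  0.46744606 -0.63535239]
the job is handed in; nothing more can be done
None
```

I completed the job and handed it in at 23.35 s of the 64 s allowed; no verdict is reported.

- **Test:** I raised the plate by its knob by about 36 mm, roughly 0.14 rad. The roller in the right lane (world −y) rolled to the far buffers. The left one, visibly kinked in the pictures, stayed where it was. I then laid the plate back down flat.
- **True roller:** I lowered it into the empty middle place. Before the last part of the descent, the wrist picture showed it aligned with its neighbours to about 0.2 mm. Contact came at the expected height (within 0.2 mm) with about 8 N. I then opened the gripper part way and withdrew. The pictures taken afterwards show it level and in line with the fitted rollers.
- **Bent roller:** I set it down in the red scrap bin, where it lies along the bin's length.
- **Final check:** The last pictures show the plate flat and empty, the gripper clear of everything, and the bystanders apparently where they were. I judged the bystanders by eye and did not measure them. In the last top view the arm partly hides the track and bin; the scene and wrist views show both.

No check failed or disagreed. The two camera estimates of the seat differed by about 2 mm, within the calibration tolerance, and the view relative to the neighbouring rollers settled it. When laying the plate down I kept the knob gripped, and the wrist force reached about 54 N vertically at the end of that move (limit 120 N).

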